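# Pull the red fuse carrier from the relay test cabinet

## Task

Isolate the relay test supply: slide the clear guard of the sloping cabinet fully open to the left, push the red fuse carrier in against its spring and, keeping it pressed in, turn it anticlockwise past its ratchet until it comes up against its stop, then draw it straight out. Do not force it if it binds. Lay the carrier on its side in the steel tray, setting it down rather than dropping it, and let go; leave the guard open, the black carrier locked in, and the relay, the clip and the spanner where they are.

Things in the scene. Friction and masses are not known exactly. Their poses are not given: they have to be found in the camera images.
- cabinet: Grey steel case fixed on the bench, 230 deep (x), 384 wide (y), 178 high; origin centre of underside, low front (77 high) to -x. Top slopes at 30 deg: outward normal n = (-0.5, 0, 0.866), up-slope u = (0.866, 0, 0.5) in cabinet axes. Left half (+y): flat plate. Right half (y -188 to -2): open bay, 176 along u, 41 deep, under a clear guard; guard channels along its low and high edge stand 52 (along n) above the bezels
- left_way (a point): Centre of the black bezel (52 dia) of the left of two bayonet holders in the bay, at cabinet y -52; holder axis along n. Holds the red or the black carrier
- right_way (a point): The same for the right holder, at cabinet y -132
- door (a joint): Clear acrylic guard, 175 (u) x 184 wide x 5 thick, sliding along the cabinet's +y (left): 0 = shut over the bay, 0.18 m = fully open at its stop; starts at 0 to 0.02. Friction about 2 N. Underside 8 mm above the carriers' bars
- door_pull (a point): Centre of the outer end of the guard's black pull: a solid fin 12 wide (y) x 36 long (u) standing 26 out from the guard along n, 15 mm from the guard's left edge; moves with the guard. Axes: x = u, z = n
- red_carrier: Loose fuse carrier, red cap, about 0.11 kg. Origin on its axis under the cap; z = axis, outward. Cap disc 46 dia, z 0 to 8, with a grip bar on it; below, black barrel 24 dia to z -38 with brass lugs along x and -x (19.5 out, z -14.5 to -10.5), then fuse end 14 dia to z -58. Locked: z = n, x = u, origin 5.5 mm outside the bezel. 58 mm of draw along its z clears the bezel
- red_bar (a point): Centre of the outer end of the red grip bar: 12 thick (carrier x) x 42 long (carrier y), carrier z 8 to 30; grip it here to press and turn. Locked, it lies across the cabinet. Pressed in, it turns anticlockwise seen from outside (positive about carrier z) by about 85 deg to a firm stop; let up near 40 deg it drops into a half-way catch and must be pressed in again
- fuse_end (a point): Centre of the fuse end, carrier z -58. In the holder a spring pushes it out with 7 N when locked, plus 1 N per mm. Cap meets bezel after 5.5 mm (13 N); ratchet teeth are 3.5 deep, so at least 4 mm is needed to turn. Within 5 deg of the stop it is free: the spring lifts it 6 mm above the locked height; while locked or caught it cannot be drawn out
- black_carrier: The same carrier with a black cap, locked in the other holder, 80 mm away. Leave it
- tray: Open steel tray fixed on the bench, black rubber floor: 190 (x) x 145 (y) x 28 high, walls and floor 3 thick; origin at the centre of its underside, z up
- relay: Bystander: cream timer relay, 68 x 58 x 88 high, upright, 0.28 kg; origin at the centre of its underside
- clip: Bystander: blue test clip body lying along its x, 97 x 34 x 14 high, two levers on a steel pivot, 0.03 kg; origin under its middle
- spanner: Bystander: steel spanner lying along its x, 190 x 38 x 8 high, 0.24 kg; origin under its middle
Not all that is in view belongs to the job. Of the things shaped like the tray, the steel one is meant.

How it is judged:
By the outcome, as a careful person would: the job done as asked, in the order asked, and still so for the second after the job is handed in, with the robot touching nothing.
It also fails if it takes over 64 s, if anything falls off the work surface, if the arm or the gripper's body presses on something with over 40 N, if the wrist force passes 120 N, or if a joint passes its speed limit or range.

## Robot

A 6-joint arm with a two-finger parallel gripper is mounted at the origin on the work surface. World frame = base frame: x ahead of the robot, y to its left, z up, the work surface at z = 0. Lengths are in m, angles in rad, forces in N, time in s.
With the tool pointing down it reaches from about 0.35 to 0.775 m from the base axis. Payload 5.5 kg.
Tool frame: the origin (TCP) lies between the finger pads; the fingertips stand 19 mm ahead of it and the grasp point (between the pads) is the TCP (env.tcp_to_tips is the distance from the TCP to the fingertips, in m); z points along the fingers, y is the direction in which the jaws open and shut (so a half turn about z gives the same grasp; the last joint's range is limited). The gripper opens to 85 mm and grips with 20 to 120 N. Pads are 22 mm wide; open, the fingers measure 114 mm over their backs; the gripper's body (76 mm by 85 mm) begins 54 mm behind the grasp point. The pads swing forward as they close: fully open they stand 13 mm farther back than shut.
Start: joints at [-1.4, 0.313, 0.046, 1.304, 0, 1.431], TCP at [0.176, -0.547, 0.25] pointing down, gripper open.
Joint ranges: [-2.76, 2.76], [-0.86, 1.69], [-1.03, 1.26], [-2.2, 2.34], [-1.47, 1.5], [-3.14, 3.14]. Speed limits (rad/s): [2.57, 2.57, 3.14, 3.14, 3.14, 3.14].

## Interface

Orientations are given as a unit quaternion [w, x, y, z].
In Python, from workcell import env, eyes, job gives the robot as it stands. The module is installed in compiled form; this text tells all that it offers.
- The arm moves only by the tool move_arm, never from a script. Its argument "commands" is a list of rows, each a list of 3 entries, a list of its own where there are three numbers: the shift along the world's x, y, z as a fraction of full scale, then the turn, a rotation vector about the world's x, y, z as a fraction of full scale, then the gripper command: -1 is shut, 1 is fully open, values between are in proportion. In form: [[[x, y, z], [wx, wy, wz], gripper], ...]. A call has 1 to 5 rows; each row shifts and turns the commanded pose from where the row before left it; what a row does not reach is not made up. Full scale, the value 1, is 0.04 m for a shift and 8 degrees for a turn. A row lasts 1/10 s, in which the tool goes at most 50 mm and 8.59 degrees, less where a joint would pass 70% of its speed; a pose out of reach is approached as far as the arm can. A call with a number of a shift or a turn outside -1 to 1 is refused whole. A call with a gripper value outside its range is refused whole. The fingers move at their own pace and stop on an object; "newtons" is the grip in N (left out, the last holds). Time passes only in rows, so rows that do not move let the fingers close. It gives the time, the measured TCP pose, the force and the opening at its end, in the units of the state.
- env.get_state(): the state, without advancing time (a new reading comes with each control period).
- eyes.read_camera(name): name is "scene" or "side" or "wrist"; returns a dict with "frame" (420x560x3 uint8, red, green, blue), "mtx" (3x3 intrinsics, pixels), "camera_from_world" (4x4, takes a point from world to camera coordinates); the wrist camera has in their place "mount" (4x4, takes a point from camera to tool coordinates, whose origin is the TCP and whose axes are the flange's). Camera axes: x right, y down, z forward; pixel columns grow to the right and rows downward; lengths in m; the calibration is good to about 2 mm. A picture is of the moment at which its call begins: read the wrist's pose just before it. There is no depth.
- job.hand_in(): hands the job in, once; it reports no verdict.
The state is a dict: "clock": time; "joint_pos": joint angles; "qvel": joint speeds; "tau": joint torques, N m; "tcp_pos": TCP position; "orientation": TCP orientation; "wrist_force": force on the tool from outside, world axes, zero at the start; "ft_torque": the same for the moment, N m; "finger_gap": finger opening in m.
Only numpy, scipy, OpenCV 4.12 (cv2) and the standard library are available. Lean on these libraries where they do the work, as an engineer would, in place of code of your own. Each camera call takes 0.05 s, during which the arm holds its last target.

## Working session

There is one attempt and no reset: what is moved stays moved. The work goes in short steps, Python scripts to look and compute and a tool call to move; the robot and the scene stay as the last step left them, time stands still between calls to the robot, and variables do not carry over. Pictures are saved under pics/ and viewed, and the job is handed in when it is done.

Besides the shell and the picture viewer there is one more tool, called as a command line: name --argument value ..., lists and objects as JSON in quotes. move_arm: Moves the arm, as the interface text tells. Its arguments: {"type":"object","properties":{"commands":{"type":"array","items":{"type":"array"}},"newtons":{"type":"number"}},"required":["commands"]}

```bash
mkdir -p pics; cat > h.py <<'E'
import numpy as np, cv2
from workcell import env, eyes, job
def snap(n,f):
    s=env.get_state(); d=eyes.read_camera(n)
    cv2.imwrite('pics/'+f,cv2.cvtColor(d['frame'],cv2.COLOR_RGB2BGR)); return s,d
E
python3 - <<'E'
from h import *
import pickle
o={}
for n in ['scene','side','wrist']:
    s,d=snap(n,n+'0.png'); o[n]=(s,d)
pickle.dump(o,open('o0.pkl','wb'))
print(s)
for n in o: print({k:v.round(4).tolist() for k,v in o[n][1].items() if k!='frame'})
E
```

```text
{'clock': 0.1, 'joint_pos': array([-1.39961110e+00,  3.13952849e-01,  4.51075291e-02,  1.30360606e+00,
       -4.94077752e-05,  1.43121756e+00]), 'qvel': array([-0.00079644, -0.00355341,  0.00155592,  0.00060692,  0.00094531,
        0.0016347 ]), 'tau': array([ 1.77072136e-03, -4.81724310e+01,  2.99244922e+01,  1.25429392e-02,
       -1.80999000e-04, -8.96978385e-07]), 'tcp_pos': array([ 0.17574366, -0.54704198,  0.24948845]), 'orientation': array([-8.27034538e-04,  9.87952144e-01,  1.54757474e-01, -3.77778695e-05]), 'wrist_force': array([0.11025694, 0.73201545, 0.26248388]), 'ft_torque': array([ 0.03663699, -0.03071634,  0.00366518]), 'finger_gap': 0.08561025840013058}
{'mtx': [[514.1977, 0.0, 277.3961], [0.0, 514.1977, 208.2046], [0.0, 0.0, 1.0]], 'camera_from_world': [[-0.4586, 0.8886, 0.0092, 0.3464], [0.6929, 0.364, -0.6223, -0.2143], [-0.5564, -0.279, -0.7827, 1.6217], [0.0, 0.0, 0.0, 1.0]]}
{'mtx': [[476.5634, 0.0, 280.7623], [0.0, 476.5634, 216.604], [0.0, 0.0, 1.0]], 'camera_from_world': [[0.9493, -0.3139, -0.018, -0.4825], [-0.1915, -0.5318, -0.8249, 0.1318], [0.2493, 0.7865, -0.565, 1.5211], [0.0, 0.0, 0.0, 1.0]]}
{'mtx': [[323.6907, 0.0, 283.1597], [0.0, 323.6907, 206.2852], [0.0, 0.0, 1.0]], 'mount': [[-0.0003, -0.9512, -0.3085, 0.0792], [1.0, -0.0005, 0.0005, -0.0006], [-0.0006, -0.3085, 0.9512, -0.1242], [0.0, 0.0, 0.0, 1.0]]}
```

```bash
ls pics
```

```text
scene0.png
side0.png
wrist0.png
```

View pics/scene0.png

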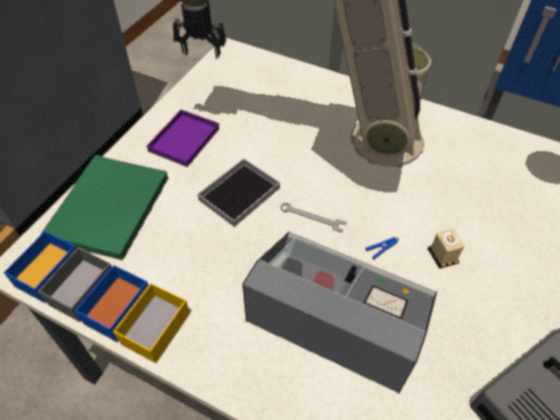

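View pics/side0.png

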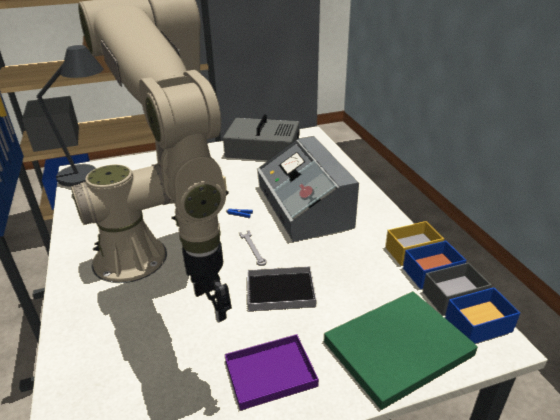

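View pics/wrist0.png

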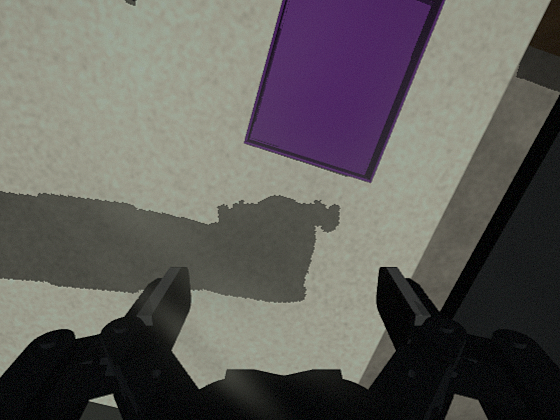

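```bash
python3 - <<'E'
import cv2
a=cv2.imread('pics/scene0.png');b=cv2.imread('pics/side0.png')
cv2.imwrite('pics/c1.png',cv2.resize(a[220:390,230:450],(800,618),interpolation=cv2.INTER_CUBIC)[:600])
cv2.imwrite('pics/c2.png',cv2.resize(b[120:320,220:380],(480,600),interpolation=cv2.INTER_CUBIC))
E
```

```text
(no output)
```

View pics/c1.png

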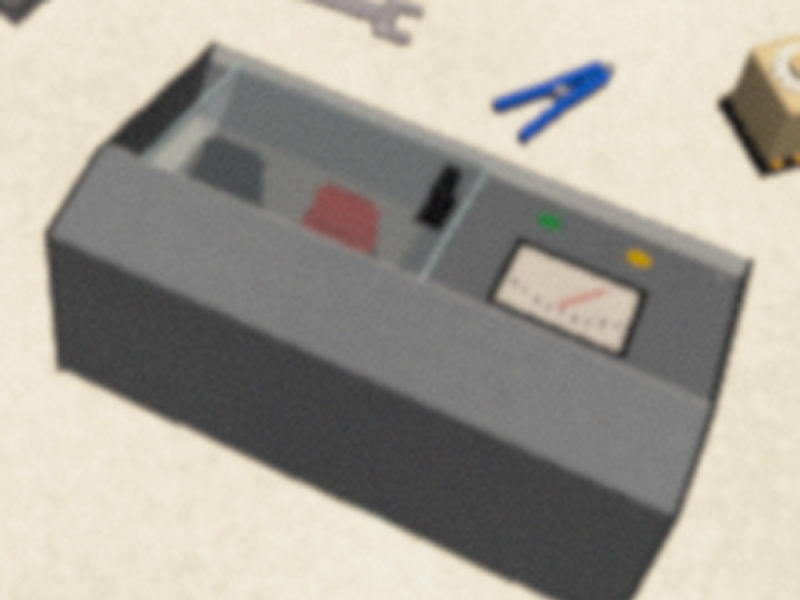

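View pics/c2.png

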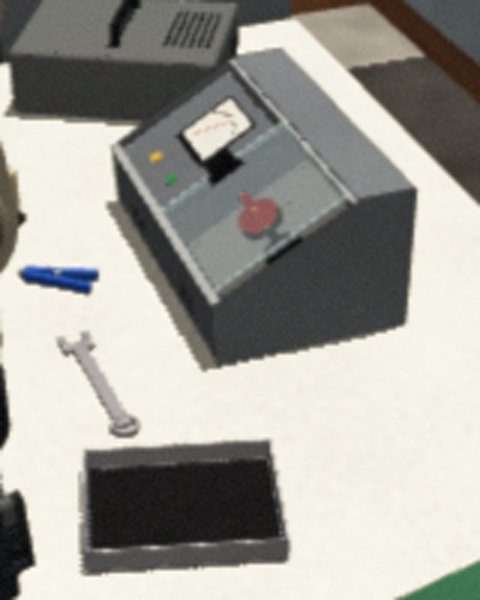

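```bash
cat >> h.py <<'E'
def proj(d,P):
    P=np.atleast_2d(P); T=np.array(d['camera_from_world']); c=P@T[:3,:3].T+T[:3,3]
    q=c@np.array(d['mtx']).T; return q[:,:2]/q[:,2:]
def wristcam(s,d):
    from scipy.spatial.transform import Rotation as R
    w,x,y,z=s['orientation']; T=np.eye(4);T[:3,:3]=R.from_quat([x,y,z,w]).as_matrix();T[:3,3]=s['tcp_pos']
    e=dict(d); e['camera_from_world']=np.linalg.inv(T@d['mount']); return e
def ray(d,uv,z):
    T=np.array(d['camera_from_world']);r=T[:3,:3].T@np.linalg.solve(d['mtx'],[*uv,1]);c=-T[:3,:3].T@T[:3,3]
    return c+r*(z-c[2])/r[2]
E
cat > fit0.py <<'E'
from h import *
import pickle
from scipy.optimize import least_squares
o=pickle.load(open('o0.pkl','rb'))
S=o['scene'][1];D=o['side'][1]
L=[(S,(.115,-.192,.178),(243.75,284.6)),(S,(.115,.192,.178),(414.8,361.6)),(S,(.06,-.192,.178),(259.4,260.7)),(S,(.06,.192,.178),(425.8,330.8)),(S,(.115,-.192,0),(246.5,321.2)),
(D,(-.115,-.192,0),(290,242.3)),(D,(.115,-.192,0),(354.7,227.7)),(D,(.115,-.192,.178),(358.3,183.3)),(D,(.06,-.192,.178),(339,187.3)),(D,(.115,.192,.178),(315,136.7)),(D,(.06,.192,.178),(298.3,141.7))]
def W(p,q):
    c,s=np.cos(p[2]),np.sin(p[2]); q=np.array(q); return np.array([p[0]+c*q[0]-s*q[1],p[1]+s*q[0]+c*q[1],q[2]])
f=lambda p:np.concatenate([proj(d,W(p,q))[0]-uv for d,q,uv in L])
r=least_squares(f,[.5,0.1,0],loss='soft_l1');print(r.x,f(r.x).reshape(-1,2).round(1).tolist())
for q in [(-.115,-.192,.077),(-.115,.192,.077)]:print(proj(S,W(r.x,q)),proj(D,W(r.x,q)))
for uv in [(247.7,270),(310,267),(316,301),(247.7,302.7)]:print(ray(D,uv,.028).round(4))
E
python3 fit0.py
```

```text
[0.62481487 0.09985615 0.00678632] [[-0.6, -3.6], [2.5, -1.1], [-4.0, 0.9], [-0.1, 5.8], [-0.2, -2.2], [0.4, -0.5], [-1.1, 0.1], [-0.9, -0.4], [2.7, -1.3], [-2.2, -1.2], [1.1, -4.0]]
[[289.2835518  231.13408489]] [[290.23707438 222.77565579]]
[[437.38637996 292.41273066]] [[256.70548026 168.80475445]]
[ 0.334  -0.2149  0.028 ]
[ 0.5137 -0.264   0.028 ]
[ 0.4775 -0.4029  0.028 ]
[ 0.2986 -0.347   0.028 ]
```

```bash
cat >> fit0.py <<'E'
print('---')
def f2(p):
    o=[]
    for d,q,uv in L:
        q=list(q)
        if q[0]==.06:q[0]=p[3]
        o.append(proj(d,W(p,q))[0]-uv)
    return np.concatenate(o)
r=least_squares(f2,[*r.x,.06],loss='soft_l1');print(r.x,f2(r.x).reshape(-1,2).round(1).tolist())
for q in [(-.115,-.192,.077),(-.115,.192,.077)]:print(proj(S,W(r.x,q)),proj(D,W(r.x,q)))
E
python3 fit0.py|sed -n '/---/,$p'
```

```text
---
[0.62856463 0.09913312 0.00732674 0.04633726] [[-1.8, -2.3], [1.6, 0.4], [-2.1, -2.6], [1.0, 1.5], [-1.2, -1.1], [1.6, -0.6], [-0.0, 0.0], [0.2, -0.5], [0.0, -0.7], [-1.2, -1.2], [-1.3, -3.5]]
[[288.32722264 232.11060048]] [[291.44935732 222.67444161]]
[[436.60898642 293.50392834]] [[257.67306815 168.73944932]]
```

move_arm --commands '[[[0.4, 0.65, 0.02], [0, 0, 0.965], 1], [[0.4, 0.65, 0.02], [0, 0, 0.965], 1], [[0.4, 0.65, 0.02], [0, 0, 0.965], 1], [[0.4, 0.65, 0.02], [0, 0, 0.965], 1], [[0.4, 0.65, 0.02], [0, 0, 0.965], 1]]'

```text
clock: 0.65
tcp_pos: [0.2562, -0.4162, 0.2541]
orientation: [-0.0, 0.88, 0.475, 0.0]
wrist_force: [0.2, 0.1, 0.5]
finger_gap: 0.0851
```

```bash
cat > st.py <<'E'
from h import *
from scipy.spatial.transform import Rotation as R
s=env.get_state();w,x,y,z=s['orientation'];M=R.from_quat([x,y,z,w]).as_matrix()
print('t',s['clock'],'p',s['tcp_pos'].round(4),'q',s['joint_pos'].round(3),'F',s['wrist_force'].round(1),'T',s['ft_torque'].round(2),'gap',round(s['finger_gap'],4))
print('x',M[:,0].round(3),'y',M[:,1].round(3),'z',M[:,2].round(3))
E
python3 st.py
```

```text
t 0.65 p [ 0.2562 -0.4162  0.2541] q [-1.183  0.146 -0.161  1.265  0.     0.968] F [0.2 0.1 0.5] T [ 0.02 -0.08 -0.03] gap 0.0851
x [0.549 0.836 0.   ] y [ 0.836 -0.549 -0.   ] z [-0.  0. -1.]
```

move_arm --commands '[[[0.4, 0.65, 0.02], [0, 0, 0.966], 1], [[0.4, 0.65, 0.02], [0, 0, 0.966], 1], [[0.4, 0.65, 0.02], [0, 0, 0.966], 1], [[0.4, 0.65, 0.02], [0, 0, 0.966], 1], [[0.4, 0.65, 0.02], [0, 0, 0.966], 1]]'

```text
clock: 1.15
tcp_pos: [0.3362, -0.2862, 0.2582]
orientation: [-0.0, 0.673, 0.739, 0.0]
wrist_force: [1.2, 0.3, 0.2]
finger_gap: 0.0854
```

move_arm --commands '[[[0.4, 0.65, 0.02], [0, 0, 0.966], 1], [[0.4, 0.65, 0.02], [0, 0, 0.966], 1], [[0.4, 0.65, 0.02], [0, 0, 0.966], 1], [[0.4, 0.65, 0.02], [0, 0, 0.966], 1], [[0.4, 0.65, 0.02], [0, 0, 0.966], 1]]'

```text
clock: 1.65
tcp_pos: [0.4162, -0.1563, 0.2622]
orientation: [-0.0, 0.391, 0.921, 0.0]
wrist_force: [0.2, 0.3, 0.5]
finger_gap: 0.0853
```

move_arm --commands '[[[0.4, 0.65, 0.02], [0, 0, 0.966], 1], [[0.4, 0.65, 0.02], [0, 0, 0.966], 1], [[0.4, 0.65, 0.02], [0, 0, 0.966], 1], [[0.4, 0.65, 0.02], [0, 0, 0.966], 1], [[0.4, 0.65, 0.02], [0, 0, 0.966], 1]]'

```text
clock: 2.15
tcp_pos: [0.4962, -0.0262, 0.2661]
orientation: [-0.0, 0.064, 0.998, 0.0]
wrist_force: [-0.0, -0.4, -0.4]
finger_gap: 0.0853
```

move_arm --commands '[[[0.0, 0.3, 0.02], [0, 0, 0.966], 1], [[0, 0, 0], [0, -0.95, 0], 1], [[0, 0, 0], [0, -0.95, 0], 1], [[0, 0, 0], [0, -0.95, 0], 1], [[0, 0, 0], [0, -0.9, 0], 1]]'

```text
clock: 2.65
tcp_pos: [0.4957, -0.0152, 0.2674]
orientation: [0.261, -0.001, 0.965, -0.0]
wrist_force: [-0.2, -0.7, 0.0]
finger_gap: 0.0856
```

```bash
python3 st.py; python3 - <<'E'
from h import *
import pickle
s,d=snap('wrist','w1.png'); pickle.dump((s,d),open('w1.pkl','wb'))
E
```

```text
t 2.65 p [ 0.4957 -0.0152  0.2674] q [-0.271 -0.241 -0.631  0.668  0.136 -0.237] F [-0.2 -0.7  0. ] T [-0.03  0.44 -0.07] gap 0.0856
x [-0.863 -0.002 -0.505] y [-0.001  1.    -0.001] z [ 0.505  0.    -0.863]
```

View pics/w1.png

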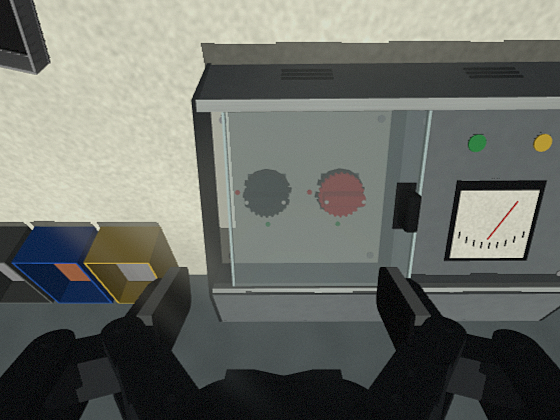

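```bash
python3 - <<'E'
import cv2
a=cv2.imread('pics/w1.png')
cv2.imwrite('pics/w1c.png',cv2.resize(a[80:280,200:440],(720,600),interpolation=cv2.INTER_CUBIC))
E
```

```text
(no output)
```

View pics/w1c.png

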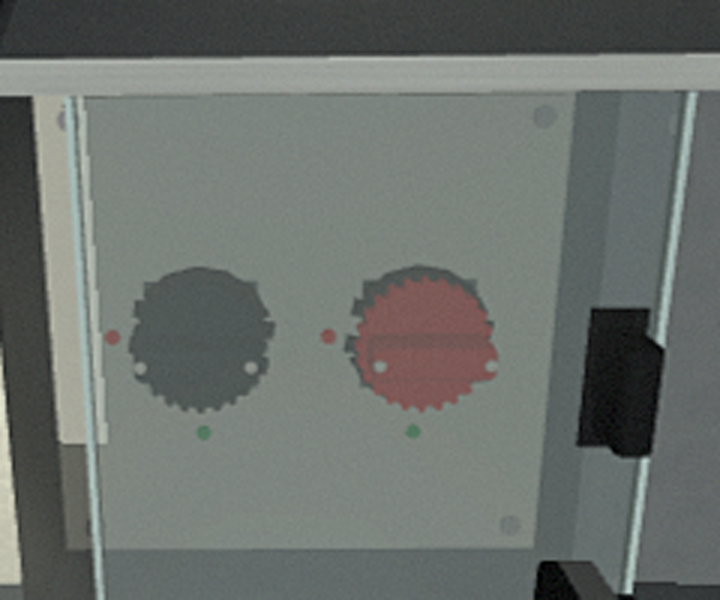

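```bash
python3 - <<'E'
from h import *
import pickle
s,d=pickle.load(open('w1.pkl','rb'));e=wristcam(s,d)
T=np.linalg.inv(e['camera_from_world']);K=d['mtx']
print(T[:3,3])
def pt(u,v,z): return (T@np.r_[np.linalg.solve(K,[u,v,1])*z,1])[:3]
for z in(.30,.32,.34):print(pt(344.5,205,z),pt(412.5,212.7,z-.03))
o=pickle.load(open('o0.pkl','rb'))
n=np.array([-.5,0,.866])
p=pt(344.5,205,.316);q=pt(412.5,212.7,.28)
for n_ in['scene','side']:print(proj(o[n_][1],[p,q]))
E
```

```text
[ 0.36491434 -0.01479629  0.33472155]
[0.58804762 0.04204433 0.13418697] [0.56994137 0.09309235 0.15896006]
[0.60292317 0.04583371 0.12081799] [0.58512856 0.1010841  0.14594069]
[0.61779873 0.04962308 0.10744902] [0.60031575 0.10907585 0.13292133]
[[326.44938608 269.69621444]
 [352.79241757 264.4984973 ]]
[[301.33074332 184.88413478]
 [290.11916084 171.6423934 ]]
```

move_arm --commands '[[[0.3, 0.7, -0.35], [0, 0, 0], 0.2], [[0.3, 0.7, -0.35], [0, 0, 0], 0.2], [[0.3, 0.7, -0.35], [0, 0, 0], 0.2], [[0.3, 0.7, -0.35], [0, 0, 0], 0.2], [[0, 0, 0], [0, 0, 0], 0.2]]'

```text
clock: 3.2
tcp_pos: [0.5438, 0.0992, 0.2088]
orientation: [0.256, -0.002, 0.967, 0.0]
wrist_force: [-0.4, 0.2, -0.7]
finger_gap: 0.0511
```

```bash
python3 st.py; python3 - <<'E'
from h import *
import pickle
s,d=snap('wrist','w2.png'); pickle.dump((s,d),open('w2.pkl','wb'))
E
```

```text
t 3.2 p [0.5438 0.0992 0.2088] q [ 0.046 -0.068 -0.641  0.48  -0.021  0.035] F [-0.4  0.2 -0.7] T [-0.05  0.43 -0.06] gap 0.0511
x [-0.869 -0.004 -0.495] y [-0.005  1.    -0.   ] z [ 0.495  0.002 -0.869]
```

View pics/w2.png

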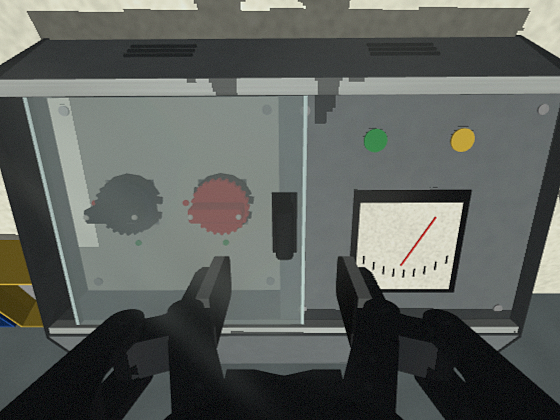

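```bash
python3 - <<'E'
import cv2,numpy as np
a=cv2.imread('pics/w2.png')
c=a[150:290,180:340].astype(float)
c=255*(c/255)**.45
cv2.imwrite('pics/w2c.png',cv2.resize(c.astype('uint8'),(685,600),interpolation=cv2.INTER_CUBIC))
E
```

```text
(no output)
```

View pics/w2c.png

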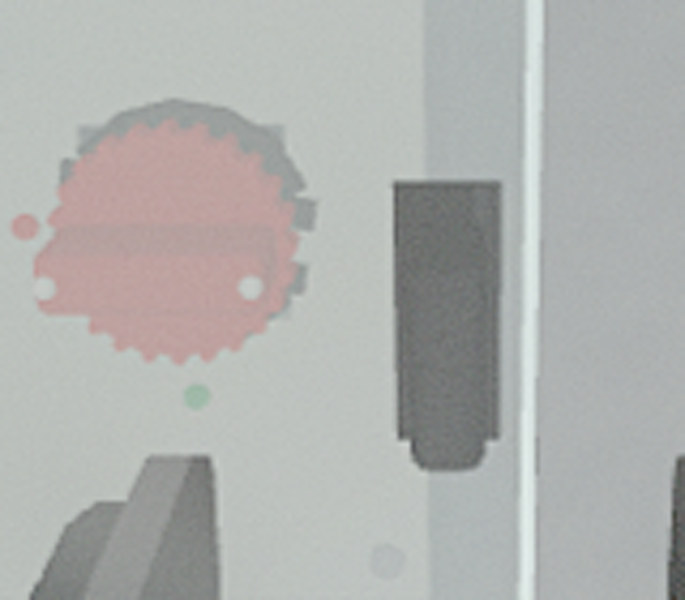

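```bash
cat >> h.py <<'E'
def tri(obs):
    A=[];b=[]
    for d,uv in obs:
        T=np.array(d['camera_from_world']);r=T[:3,:3].T@np.linalg.solve(d['mtx'],[*uv,1]);r/=np.linalg.norm(r);c=-T[:3,:3].T@T[:3,3]
        P=np.eye(3)-np.outer(r,r);A.append(P);b.append(P@c)
    x=np.linalg.lstsq(np.vstack(A),np.hstack(b),rcond=None)[0]
    return x,[ (proj(d,x)[0]-uv).round(1) for d,uv in obs]
E
python3 - <<'E'
from h import *
import pickle
e1=wristcam(*pickle.load(open('w1.pkl','rb')));e2=wristcam(*pickle.load(open('w2.pkl','rb')))
print('pull',tri([(e1,(414,211.5)),(e2,(284.9,236))]))
print('dots',tri([(e1,(345.3,202.3)),(e2,(214.3,217.3))]))
print('dotL',tri([(e1,(326.7,202.3)),(e2,(190.3,217.3))]))
print('dotR',tri([(e1,(364,202.3)),(e2,(238.4,217.3))]))
print('caption red legend',tri([(e1,(309.5,192.3)),(e2,(185.6,202.8))]))
print('green',tri([(e1,(337.7,223.8)),(e2,(226,242.5))]))
print('holes plate TR',tri([(e1,(200+544/3,80+117/3)),(e2,(267,110))]))
print('hole BR',tri([(e1,(200+510/3,80+524/3)),(e2,(270,281))]))
E
```

```text
pull (array([0.58152123, 0.10069274, 0.14923113]), [array([0.3, 1.4]), array([-0.3, -1.9])])
dots (array([0.60297114, 0.04710184, 0.11702845]), [array([-0. , -0.1]), array([0. , 0.1])])
dotL (array([0.60330462, 0.02862345, 0.11680138]), [array([-0. , -0.1]), array([0. , 0.1])])
dotR (array([0.60258219, 0.06561482, 0.11730428]), [array([-0. , -0.1]), array([0. , 0.2])])
caption red legend (array([0.62211169, 0.01432872, 0.08442699]), [array([-0. , -0.2]), array([0. , 0.3])])
green (array([0.65523883, 0.04774912, 0.10275128]), [array([-0., -0.]), array([0., 0.])])
holes plate TR (array([0.5544721 , 0.0864996 , 0.04466441]), [array([ 0. , -0.1]), array([-0. ,  0.1])])
hole BR (array([0.68773784, 0.0877086 , 0.12347577]), [array([0. , 0.2]), array([-0. , -0.2])])
```

move_arm --commands '[[[0.31, 0.012, -0.49], [0, 0, 0], 0.2], [[0.31, 0.012, -0.49], [0, 0, 0], 0.2], [[0.31, 0.012, -0.49], [0, 0, 0], 0.2], [[0, 0, 0], [0, 0, 0], -1], [[0, 0, 0], [0, 0, 0], -1]]' --newtons 30

```text
clock: 3.75
tcp_pos: [0.5809, 0.0972, 0.1523]
orientation: [0.258, -0.0, 0.966, -0.0]
wrist_force: [0.3, 0.4, -0.2]
finger_gap: 0.0227
```

move_arm --commands '[[[0, 0, 0], [0, 0, 0], -1], [[0, 0, 0], [0, 0, 0], -1]]'

```text
clock: 3.95
tcp_pos: [0.5811, 0.0976, 0.1533]
orientation: [0.259, -0.0, 0.966, -0.0]
wrist_force: [1.4, -0.8, -1.3]
finger_gap: 0.011
```

```bash
python3 st.py; python3 - <<'E'
from h import *
import pickle
s,d=snap('wrist','w3.png'); 
E
```

```text
t 3.95 p [0.5811 0.0976 0.1533] q [ 0.04   0.061 -0.671  0.315 -0.021  0.034] F [ 1.4 -0.8 -1.3] T [-0.24  0.45  0.15] gap 0.011
x [-0.866 -0.001 -0.501] y [-0.001  1.    -0.001] z [ 0.501 -0.    -0.866]
```

View pics/w3.png

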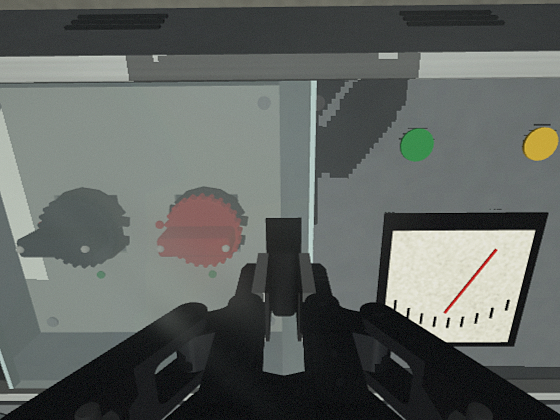

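move_arm --commands '[[[0, 0.3, 0], [0, 0, 0], -1], [[0, 0.5, 0], [0, 0, 0], -1], [[-0.005, 0.5, 0], [0, 0, 0], -1], [[-0.005, 0.5, 0], [0, 0, 0], -1], [[-0.005, 0.5, 0], [0, 0, 0], -1]]'

```text
clock: 4.5
tcp_pos: [0.5801, 0.191, 0.1533]
orientation: [0.259, -0.001, 0.966, -0.0]
wrist_force: [-1.9, -3.0, 1.4]
finger_gap: 0.0111
```

move_arm --commands '[[[-0.005, 0.5, 0], [0, 0, 0], -1], [[-0.005, 0.5, 0], [0, 0, 0], -1], [[-0.005, 0.4, 0], [0, 0, 0], -1]]'

```text
clock: 4.8
tcp_pos: [0.5795, 0.2475, 0.1533]
orientation: [0.259, -0.001, 0.966, -0.0]
wrist_force: [-1.0, -2.2, 2.2]
finger_gap: 0.0111
```

```bash
python3 st.py
```

```text
t 4.8 p [0.5795 0.2475 0.1533] q [ 0.354  0.161 -0.549  0.363 -0.174  0.308] F [-1.  -2.2  2.2] T [-0.41  0.53 -0.03] gap 0.0111
x [-0.865 -0.002 -0.501] y [-0.002  1.    -0.   ] z [ 0.501  0.    -0.865]
```

move_arm --commands '[[[0, 0.1, 0], [0, 0, 0], -1], [[0, 0.1, 0], [0, 0, 0], -1]]'

```text
clock: 5.0
tcp_pos: [0.5794, 0.2548, 0.1533]
orientation: [0.259, -0.001, 0.966, 0.0]
wrist_force: [-5.4, -2.1, 6.1]
finger_gap: 0.0112
```

move_arm --commands '[[[0, 0.1, 0], [0, 0, 0], -1], [[0, 0, 0], [0, 0, 0], -1]]'

```text
clock: 5.2
tcp_pos: [0.5794, 0.2588, 0.1533]
orientation: [0.259, -0.001, 0.966, 0.001]
wrist_force: [-6.0, 0.9, 5.6]
finger_gap: 0.0109
```

move_arm --commands '[[[0, 0.07, 0], [0, 0, 0], -1], [[0, 0, 0], [0, 0, 0], -1]]'

```text
clock: 5.4
tcp_pos: [0.5793, 0.2612, 0.1533]
orientation: [0.259, -0.001, 0.966, 0.0]
wrist_force: [-6.4, -0.4, 5.9]
finger_gap: 0.0111
```

move_arm --commands '[[[0, 0.07, 0], [0, 0, 0], -1], [[0, 0, 0], [0, 0, 0], -1]]'

```text
clock: 5.6
tcp_pos: [0.5793, 0.2632, 0.1533]
orientation: [0.259, -0.0, 0.966, -0.001]
wrist_force: [-5.9, -2.9, 7.5]
finger_gap: 0.0109
```

move_arm --commands '[[[0, 0.07, 0], [0, 0, 0], -1], [[0, 0, 0], [0, 0, 0], -1]]'

```text
clock: 5.8
tcp_pos: [0.5794, 0.2634, 0.1532]
orientation: [0.259, 0.001, 0.966, -0.003]
wrist_force: [-9.4, -11.7, 10.2]
finger_gap: 0.0108
```

```bash
python3 st.py; python3 - <<'E'
from h import *
import pickle
s,d=snap('wrist','w4.png');snap('scene','s4.png') 
E
```

```text
t 5.8 p [0.5794 0.2634 0.1532] q [ 0.387  0.179 -0.526  0.377 -0.197  0.34 ] F [ -9.4 -11.7  10.2] T [-2.03  0.87 -0.88] gap 0.0108
x [-0.866 -0.    -0.501] y [ 0.003  1.    -0.006] z [ 0.501 -0.007 -0.866]
```

View pics/w4.png

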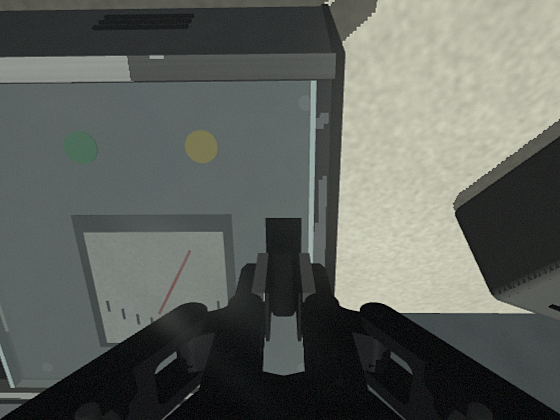

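move_arm --commands '[[[0, 0, 0], [0, 0, 0], 0.0], [[0, 0, 0], [0, 0, 0], 0.0], [[0, 0, 0], [0, 0, 0], 0.0], [[-0.45, 0, 0.78], [0, 0, 0], 0.0], [[-0.45, 0, 0.78], [0, 0, 0], 0.0]]'

```text
clock: 6.4
tcp_pos: [0.5429, 0.266, 0.2137]
orientation: [0.257, -0.0, 0.966, -0.001]
wrist_force: [0.5, 1.0, 0.5]
finger_gap: 0.0426
```

```bash
python3 st.py; python3 - <<'E'
from h import *
import pickle
s,d=snap('wrist','w5.png'); pickle.dump((s,d),open('w5.pkl','wb'))
E
```

```text
t 6.4 p [0.5429 0.266  0.2137] q [ 0.418  0.065 -0.489  0.534 -0.204  0.366] F [0.5 1.  0.5] T [0.06 0.4  0.02] gap 0.0426
x [-0.868 -0.001 -0.497] y [-0.001  1.    -0.001] z [ 0.497 -0.001 -0.868]
```

View pics/w5.png

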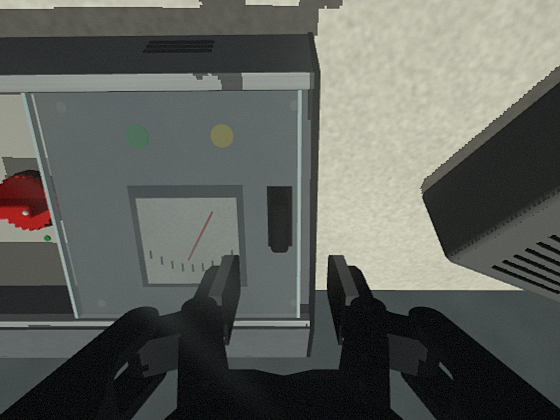

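move_arm --commands '[[[0.052, -0.456, -0.05], [0.469, 0, -0.812], 0.0], [[0.052, -0.456, -0.05], [0.469, 0, -0.812], 0.0], [[0.052, -0.456, -0.05], [0.469, 0, -0.812], 0.0], [[0.052, -0.456, -0.05], [0.469, 0, -0.812], 0.0], [[0.052, -0.456, -0.075], [0.469, 0, -0.812], 0.0]]'

```text
clock: 6.95
tcp_pos: [0.5546, 0.1748, 0.2039]
orientation: [0.245, 0.312, 0.914, 0.084]
wrist_force: [1.1, 0.2, 1.0]
finger_gap: 0.0427
```

move_arm --commands '[[[0.052, -0.456, -0.075], [0.469, 0, -0.812], 0.0], [[0.052, -0.456, -0.075], [0.469, 0, -0.812], 0.0], [[0.052, -0.456, -0.075], [0.469, 0, -0.812], 0.0], [[0.052, -0.456, -0.075], [0.469, 0, -0.812], 0.0], [[0.052, -0.456, -0.075], [0.469, 0, -0.812], 0.0]]'

```text
clock: 7.45
tcp_pos: [0.5649, 0.0834, 0.1887]
orientation: [0.205, 0.59, 0.765, 0.158]
wrist_force: [0.1, 0.2, 0.3]
finger_gap: 0.0428
```

move_arm --commands '[[[0.052, -0.456, -0.1], [0.469, 0, -0.812], -0.1], [[0.052, -0.456, -0.1], [0.469, 0, -0.812], -0.2], [[0, 0, 0], [0, 0, 0], -0.2]]'

```text
clock: 7.75
tcp_pos: [0.5689, 0.0459, 0.1802]
orientation: [0.183, 0.684, 0.682, 0.183]
wrist_force: [1.1, 1.2, 0.5]
finger_gap: 0.0342
```

```bash
python3 st.py; python3 - <<'E'
from h import *
import pickle
s,d=snap('wrist','w6.png'); pickle.dump((s,d),open('w6.pkl','wb'))
E
```

```text
t 7.75 p [0.5689 0.0459 0.1802] q [-0.079 -0.009 -0.667  0.391  0.038  1.505] F [1.1 1.2 0.5] T [-0.02  0.42 -0.05] gap 0.0342
x [0.003 1.    0.   ] y [ 0.866 -0.003  0.5  ] z [ 0.5   -0.001 -0.866]
```

View pics/w6.png

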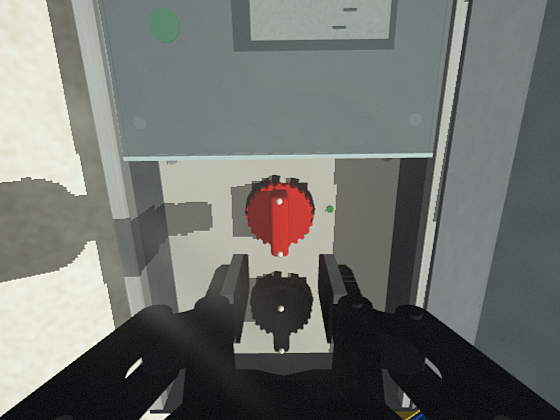

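```bash
python3 - <<'E'
from h import *
import pickle
e=[wristcam(*pickle.load(open(f'w{i}.pkl','rb'))) for i in(1,2,6)]
print(proj(e[2],[[.6033,.0286,.1168],[.6026,.0656,.1173]]))
print(tri([(e[0],(326.7,202.3)),(e[1],(190.3,217.3)),(e[2],(280.5,254))]))
print(tri([(e[0],(364,202.3)),(e[1],(238.4,217.3)),(e[2],(279.2,202))]))
E
```

```text
[[279.9653685  253.3524157 ]
 [279.05401802 200.83632048]]
(array([0.60329784, 0.02850571, 0.11699789]), [array([-0.1,  0.1]), array([-0.2,  0.3]), array([-0.4, -0.4])])
(array([0.60216828, 0.06540562, 0.11782369]), [array([-0.1, -0. ]), array([-0.4,  0.3]), array([-0.3, -0.6])])
```

move_arm --commands '[[[0.28, 0.01, -0.515], [0, 0, 0], -0.2], [[0.28, 0.01, -0.515], [0, 0, 0], -0.2], [[0.28, 0.01, -0.515], [0, 0, 0], -0.2], [[0, 0, 0], [0, 0, 0], -0.2]]'

```text
clock: 8.2
tcp_pos: [0.6015, 0.0497, 0.1161]
orientation: [0.182, 0.682, 0.685, 0.182]
wrist_force: [-0.7, 0.2, -0.1]
finger_gap: 0.0343
```

```bash
python3 st.py; python3 - <<'E'
from h import *
import pickle
s,d=snap('wrist','w7.png'); pickle.dump((s,d),open('w7.pkl','wb'))
E
```

```text
t 8.2 p [0.6015 0.0497 0.1161] q [-0.067  0.137 -0.693  0.222  0.034  1.51 ] F [-0.7  0.2 -0.1] T [-0.    0.46 -0.01] gap 0.0343
x [-0.004  1.    -0.001] y [0.868 0.003 0.497] z [ 0.497  0.001 -0.868]
```

View pics/w7.png

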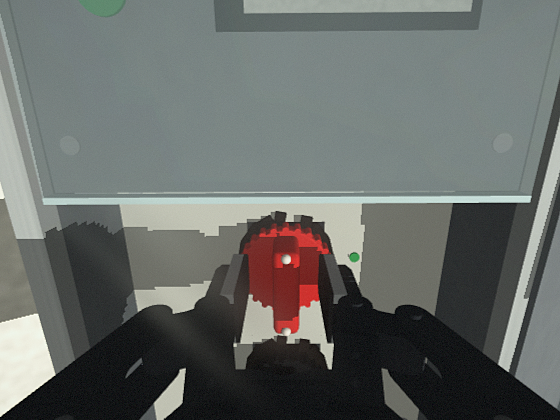

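```bash
python3 - <<'E'
from h import *
import pickle
e=[wristcam(*pickle.load(open(f'w{i}.pkl','rb'))) for i in(1,2,6,7)]
print(proj(e[3],[[.6033,.0286,.1170],[.6022,.0654,.1178]]))
print(tri([(e[0],(326.7,202.3)),(e[1],(190.3,217.3)),(e[2],(280.5,254)),(e[3],(287,332))]))
print(tri([(e[0],(364,202.3)),(e[1],(238.4,217.3)),(e[2],(279.2,202)),(e[3],(286,258.5))]))
E
```

```text
[[286.85566532 330.94044804]
 [286.17117014 260.38706577]]
(array([0.60313129, 0.02850489, 0.11723579]), [array([-0.1,  0.1]), array([-0.3,  0.4]), array([-0.4, -0.2]), array([-0.2, -0.5])])
(array([0.60254612, 0.06550123, 0.11732681]), [array([-0.1, -0.1]), array([-0.1,  0.1]), array([-0.2, -1. ]), array([0.3, 1. ])])
```

move_arm --commands '[[[0.02, -0.07, 0.04], [0, 0, 0], -0.2], [[0, 0, 0], [0, 0, 0], -1], [[0, 0, 0], [0, 0, 0], -1], [[0, 0, 0], [0, 0, 0], -1], [[0, 0, 0], [0, 0, 0], -1]]' --newtons 70

```text
clock: 8.75
tcp_pos: [0.602, 0.046, 0.121]
orientation: [0.183, 0.683, 0.683, 0.183]
wrist_force: [-5.3, 0.4, 3.5]
finger_gap: 0.0101
```

```bash
python3 st.py; python3 - <<'E'
from h import *
import pickle
s,d=snap('wrist','w8.png'); pickle.dump((s,d),open('w8.pkl','wb'))
E
```

```text
t 8.75 p [0.602 0.046 0.121] q [-0.074  0.129 -0.69   0.231  0.037  1.506] F [-5.3  0.4  3.5] T [-0.05  1.21  0.03] gap 0.0101
x [-0.001  1.    -0.   ] y [0.866 0.001 0.499] z [ 0.499  0.    -0.866]
```

View pics/w8.png

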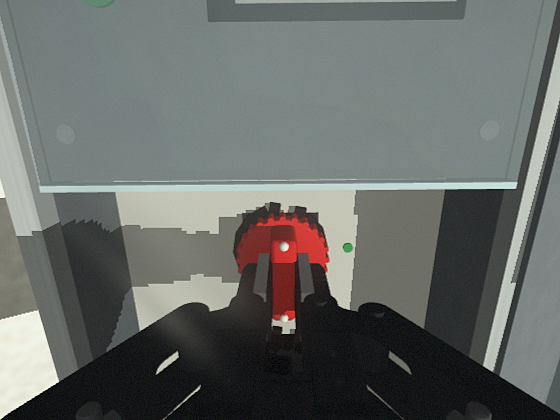

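move_arm --commands '[[[0.03, 0, -0.054], [0, 0, 0], -1], [[0.03, 0, -0.054], [0, 0, 0], -1], [[0, 0, 0], [0, 0, 0], -1]]'

```text
clock: 9.1
tcp_pos: [0.6042, 0.046, 0.117]
orientation: [0.183, 0.683, 0.683, 0.183]
wrist_force: [-9.2, -0.4, 7.1]
finger_gap: 0.01
```

```bash
python3 st.py
```

```text
t 9.1 p [0.6042 0.046  0.117 ] q [-0.074  0.138 -0.691  0.22   0.037  1.506] F [-9.2 -0.4  7.1] T [0.01 1.44 0.08] gap 0.01
x [-0.001  1.    -0.   ] y [0.866 0.001 0.499] z [ 0.499  0.    -0.866]
```

move_arm --commands '[[[0.012, 0, -0.036], [0, 0, 0], -1], [[0, 0, 0], [0, 0, 0], -1]]'

```text
clock: 9.3
tcp_pos: [0.6042, 0.046, 0.1167]
orientation: [0.183, 0.683, 0.683, 0.183]
wrist_force: [-21.3, -1.0, 21.3]
finger_gap: 0.0099
```

```bash
python3 st.py
```

```text
t 9.3 p [0.6042 0.046  0.1167] q [-0.074  0.138 -0.692  0.218  0.036  1.506] F [-21.3  -1.   21.3] T [-0.09  2.11 -0.13] gap 0.0099
x [-0.001  1.    -0.001] y [0.866 0.001 0.5  ] z [ 0.5   -0.    -0.866]
```

move_arm --commands '[[[-0.012, 0, 0.015], [0, 0, 0], -1], [[0, 0, 0], [0, 0, 0], -1]]'

```text
clock: 9.5
tcp_pos: [0.6042, 0.046, 0.1169]
orientation: [0.183, 0.683, 0.683, 0.183]
wrist_force: [-14.7, -0.5, 14.4]
finger_gap: 0.0101
```

```bash
python3 st.py
```

```text
t 9.5 p [0.6042 0.046  0.1169] q [-0.074  0.138 -0.692  0.218  0.037  1.506] F [-14.7  -0.5  14.4] T [-0.04  1.62 -0.05] gap 0.0101
x [-0.001  1.    -0.001] y [0.866 0.001 0.5  ] z [ 0.5   -0.    -0.866]
```

move_arm --commands '[[[0.002, 0.002, 0.001], [-0.25, 0, 0.433], -1], [[0.002, 0.002, 0.001], [-0.25, 0, 0.433], -1], [[0.002, 0.002, 0.001], [-0.25, 0, 0.433], -1]]'

```text
clock: 9.8
tcp_pos: [0.604, 0.0454, 0.1167]
orientation: [0.202, 0.607, 0.751, 0.162]
wrist_force: [-16.4, -3.2, 14.3]
finger_gap: 0.0098
```

```bash
cat >> st.py <<'E'
n=np.array([-.5,0,.866]);u=np.array([.866,0,.5])
F=s['wrist_force'];B=np.array([.6028,.047,.1173]);p=s['tcp_pos']-B
x=M[:,0];print('Fn %.1f Fu %.1f Fy %.1f Tn %.2f | dn %.4f du %.4f dy %.4f | ang %.1f'%(F@n,F@u,F[1],s['ft_torque']@n,p@n,p@u,p[1],np.degrees(np.arctan2(-x@u,x[1]))))
E
python3 st.py
```

```text
t 9.8 p [0.604  0.0454 0.1167] q [-0.074  0.138 -0.691  0.219  0.035  1.295] F [-16.4  -3.2  14.3] T [-0.41  1.8  -0.52] gap 0.0098
x [-0.182  0.978 -0.107] y [0.847 0.211 0.488] z [ 0.499 -0.002 -0.866]
Fn 20.6 Fu -7.1 Fy -3.2 Tn -0.25 | dn -0.0012 du 0.0007 dy -0.0016 | ang 12.2
```

move_arm --commands '[[[-0.002, 0.006, 0.001], [-0.3, 0, 0.52], -1], [[-0.002, 0.004, 0.001], [-0.3, 0, 0.52], -1], [[-0.002, 0.002, 0.001], [-0.3, 0, 0.52], -1], [[0, 0.002, 0.001], [-0.3, 0, 0.52], -1], [[0, 0.002, 0.001], [-0.3, 0, 0.52], -1]]'

```text
clock: 10.3
tcp_pos: [0.6042, 0.0458, 0.117]
orientation: [0.231, 0.437, 0.861, 0.116]
wrist_force: [-12.4, -3.8, 11.4]
finger_gap: 0.0104
```

```bash
python3 st.py
```

```text
t 10.3 p [0.6042 0.0458 0.117 ] q [-0.073  0.138 -0.691  0.219  0.034  0.876] F [-12.4  -3.8  11.4] T [-0.46  1.54 -0.46] gap 0.0104
x [-0.511  0.807 -0.297] y [0.699 0.591 0.402] z [ 0.5   -0.002 -0.866]
Fn 16.1 Fu -5.0 Fy -3.8 Tn -0.16 | dn -0.0010 du 0.0011 dy -0.0012 | ang 36.2
```

move_arm --commands '[[[0.003, 0.003, -0.005], [-0.3, 0, 0.52], -1], [[0.0, 0.003, 0], [-0.3, 0, 0.52], -1], [[0, 0.002, 0], [-0.3, 0, 0.52], -1], [[0, 0.002, 0], [-0.3, 0, 0.52], -1], [[0, 0.002, 0], [-0.3, 0, 0.52], -1]]'

```text
clock: 10.8
tcp_pos: [0.6043, 0.046, 0.1169]
orientation: [0.25, 0.249, 0.933, 0.065]
wrist_force: [-14.5, -3.8, 13.6]
finger_gap: 0.0104
```

```bash
python3 st.py
```

```text
t 10.8 p [0.6043 0.046  0.1169] q [-0.072  0.139 -0.691  0.219  0.033  0.458] F [-14.5  -3.8  13.6] T [-0.6   1.71 -0.57] gap 0.0104
x [-0.751  0.497 -0.435] y [0.432 0.868 0.246] z [ 0.5   -0.003 -0.866]
Fn 19.0 Fu -5.8 Fy -3.8 Tn -0.19 | dn -0.0011 du 0.0011 dy -0.0010 | ang 60.2
```

move_arm --commands '[[[0, 0.002, 0], [-0.3, 0, 0.52], -1], [[0, 0.002, 0], [-0.3, 0, 0.52], -1], [[0, 0.002, 0], [-0.3, 0, 0.52], -1], [[0, 0.002, 0], [-0.3, 0, 0.52], -1]]'

```text
clock: 11.2
tcp_pos: [0.6043, 0.0463, 0.117]
orientation: [0.258, 0.089, 0.962, 0.023]
wrist_force: [-14.8, -4.4, 14.5]
finger_gap: 0.0098
```

```bash
python3 st.py
```

```text
t 11.2 p [0.6043 0.0463 0.117 ] q [-0.071  0.139 -0.69   0.22   0.033  0.123] F [-14.8  -4.4  14.5] T [-0.63  1.66 -0.58] gap 0.0098
x [-0.851  0.184 -0.491] y [0.16  0.983 0.09 ] z [ 0.5   -0.003 -0.866]
Fn 19.9 Fu -5.5 Fy -4.4 Tn -0.19 | dn -0.0010 du 0.0011 dy -0.0007 | ang 79.4
```

Now small steps to the stop, watching the torque.

move_arm --commands '[[[0, 0.002, 0], [-0.125, 0, 0.217], -1], [[0, 0.002, 0], [-0.125, 0, 0.217], -1]]'

```text
clock: 11.4
tcp_pos: [0.6042, 0.0464, 0.1169]
orientation: [0.258, 0.057, 0.964, 0.014]
wrist_force: [-16.1, -4.4, 14.2]
finger_gap: 0.0098
```

```bash
python3 st.py
```

```text
t 11.4 p [0.6042 0.0464 0.1169] q [-0.071  0.139 -0.69   0.22   0.033  0.055] F [-16.1  -4.4  14.2] T [-0.62  1.75 -0.71] gap 0.0098
x [-0.86   0.117 -0.496] y [0.102 0.993 0.056] z [ 0.499 -0.003 -0.866]
Fn 20.3 Fu -6.9 Fy -4.4 Tn -0.31 | dn -0.0010 du 0.0011 dy -0.0006 | ang 83.3
```

move_arm --commands '[[[0, 0, 0], [-0.1, 0, 0.17], -1], [[0, 0, 0], [-0.1, 0, 0.17], -1]]'

```text
clock: 11.6
tcp_pos: [0.6038, 0.0465, 0.1167]
orientation: [0.258, 0.031, 0.966, 0.007]
wrist_force: [-18.7, -4.6, 16.2]
finger_gap: 0.01
```

```bash
python3 st.py
```

```text
t 11.6 p [0.6038 0.0465 0.1167] q [-0.071  0.138 -0.691  0.22   0.032  0.001] F [-18.7  -4.6  16.2] T [-0.48  1.96 -0.84] gap 0.01
x [-0.865  0.063 -0.498] y [0.056 0.998 0.029] z [ 0.499 -0.003 -0.867]
Fn 23.3 Fu -8.1 Fy -4.6 Tn -0.49 | dn -0.0010 du 0.0005 dy -0.0005 | ang 86.4
```

move_arm --commands '[[[0, 0, 0], [-0.08, 0, 0.14], -1], [[0, 0, 0], [0, 0, 0], -1]]'

```text
clock: 11.8
tcp_pos: [0.6035, 0.0465, 0.1165]
orientation: [0.258, 0.02, 0.966, 0.004]
wrist_force: [-18.0, -4.1, 15.7]
finger_gap: 0.0098
```

```bash
python3 st.py; python3 -c "
from h import *
snap('wrist','w9.png')"
```

```text
t 11.8 p [0.6035 0.0465 0.1165] q [-0.071  0.138 -0.691  0.221  0.032 -0.021] F [-18.   -4.1  15.7] T [-0.5   1.98 -0.86] gap 0.0098
x [-0.866  0.041 -0.498] y [0.037 0.999 0.018] z [ 0.498 -0.003 -0.867]
Fn 22.6 Fu -7.7 Fy -4.1 Tn -0.49 | dn -0.0011 du 0.0002 dy -0.0005 | ang 87.7
```

View pics/w9.png

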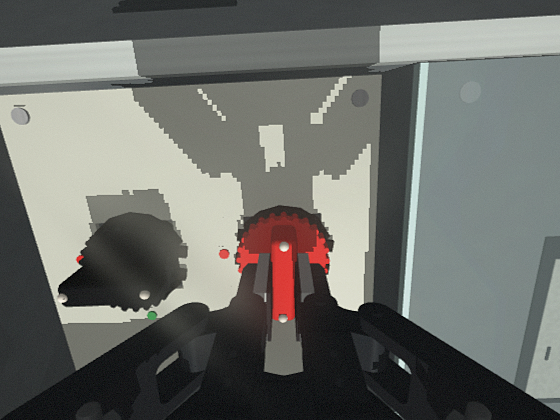

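move_arm --commands '[[[-0.03, 0, 0.05], [0.06, 0, -0.1], -1], [[-0.05, 0, 0.087], [0, 0, 0], -1], [[-0.05, 0, 0.087], [0, 0, 0], -1]]'

```text
clock: 12.15
tcp_pos: [0.5991, 0.0472, 0.1243]
orientation: [0.258, 0.027, 0.966, 0.007]
wrist_force: [-1.0, -1.6, -2.9]
finger_gap: 0.0101
```

```bash
python3 st.py
```

```text
t 12.15 p [0.5991 0.0472 0.1243] q [-0.071  0.12  -0.689  0.241  0.035 -0.005] F [-1.  -1.6 -2.9] T [-0.33  1.14 -0.38] gap 0.0101
x [-0.866  0.056 -0.497] y [0.049 0.998 0.028] z [ 0.498 -0.001 -0.867]
Fn -2.0 Fu -2.3 Fy -1.6 Tn -0.16 | dn 0.0079 du 0.0003 dy 0.0002 | ang 86.8
```

move_arm --commands '[[[-0.04, 0, 0.07], [0, 0, 0], -1], [[0, 0, 0], [0, 0, 0], -1]]'

```text
clock: 12.35
tcp_pos: [0.5979, 0.0479, 0.1271]
orientation: [0.258, 0.027, 0.966, 0.008]
wrist_force: [-5.3, 0.3, -0.8]
finger_gap: 0.0099
```

```bash
python3 st.py
```

```text
t 12.35 p [0.5979 0.0479 0.1271] q [-0.071  0.113 -0.688  0.248  0.036 -0.006] F [-5.3  0.3 -0.8] T [-0.15  1.55 -0.18] gap 0.0099
x [-0.866  0.056 -0.498] y [0.048 0.998 0.029] z [ 0.498  0.001 -0.867]
Fn 2.0 Fu -5.0 Fy 0.3 Tn -0.08 | dn 0.0109 du 0.0007 dy 0.0009 | ang 86.8
```

move_arm --commands '[[[-0.105, 0, 0.165], [0, 0, 0], -1], [[-0.1, 0, 0.173], [0, 0, 0], -1], [[-0.1, 0, 0.173], [0, 0, 0], -1]]'

```text
clock: 12.65
tcp_pos: [0.5866, 0.0478, 0.1484]
orientation: [0.259, 0.027, 0.966, 0.008]
wrist_force: [-1.0, -1.9, -2.8]
finger_gap: 0.0098
```

```bash
python3 st.py
```

```text
t 12.65 p [0.5866 0.0478 0.1484] q [-0.073  0.063 -0.682  0.303  0.037 -0.008] F [-1.  -1.9 -2.8] T [-0.19  1.03 -0.11] gap 0.0098
x [-0.865  0.056 -0.499] y [0.048 0.998 0.028] z [ 0.5    0.001 -0.866]
Fn -1.9 Fu -2.3 Fy -1.9 Tn 0.00 | dn 0.0350 du 0.0015 dy 0.0008 | ang 86.8
```

move_arm --commands '[[[-0.15, 0, 0.26], [0, 0, 0], -1], [[-0.15, 0, 0.26], [0, 0, 0], -1], [[-0.15, 0, 0.26], [0, 0, 0], -1]]'

```text
clock: 12.95
tcp_pos: [0.569, 0.0478, 0.1809]
orientation: [0.26, 0.027, 0.965, 0.008]
wrist_force: [-0.1, 0.7, -1.0]
finger_gap: 0.0097
```

move_arm --commands '[[[-0.3, 0, 0.52], [0, 0, 0], -1], [[-0.3, 0, 0.52], [0, 0, 0], -1], [[-0.3, 0, 0.52], [0, 0, 0], -1]]'

```text
clock: 13.25
tcp_pos: [0.5321, 0.0478, 0.2432]
orientation: [0.259, 0.027, 0.965, 0.008]
wrist_force: [0.4, -0.1, -0.7]
finger_gap: 0.0099
```

```bash
python3 st.py;  python3 - <<'E'
from h import *
import pickle
o={}
for n in ['scene','side','wrist']:
    s,d=snap(n,n+'10.png'); o[n]=(s,d)
pickle.dump(o,open('o10.pkl','wb'))
a=cv2.imread('pics/side10.png');cv2.imwrite('pics/side10c.png',cv2.resize(a[120:330,180:400],(629,600),interpolation=cv2.INTER_CUBIC))
E
```

```text
t 13.25 p [0.5321 0.0478 0.2432] q [-0.083 -0.143 -0.618  0.572  0.042 -0.016] F [ 0.4 -0.1 -0.7] T [-0.01  0.51  0.01] gap 0.0099
x [-0.864  0.056 -0.5  ] y [0.048 0.998 0.029] z [ 0.501  0.001 -0.865]
Fn -0.8 Fu 0.0 Fy -0.1 Tn 0.01 | dn 0.1444 du 0.0018 dy 0.0008 | ang 86.8
```

View pics/wrist10.png

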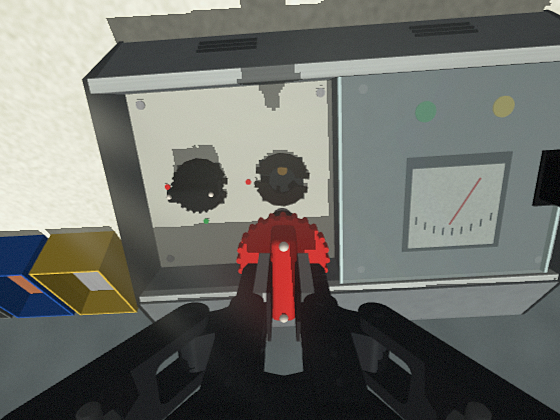

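View pics/side10c.png

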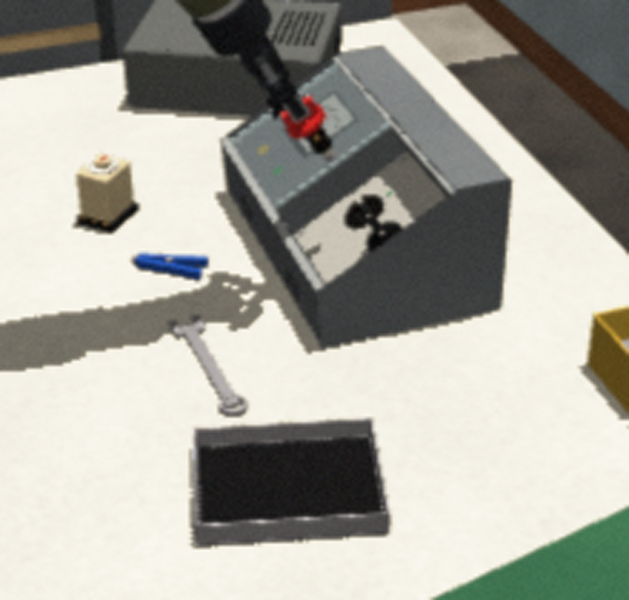

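View pics/scene10.png

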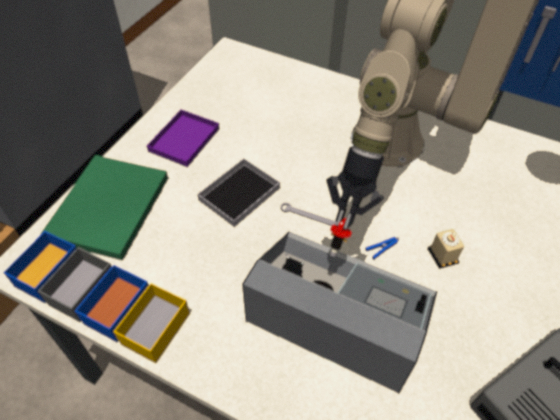

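```bash
cat > kin.py <<'E'
from h import *
from scipy.spatial.transform import Rotation as R
# records: joints, tcp, quat from logs
rec=[([-1.3996,.31395,.04511,1.3036,0,1.4312],[.17574,-.54704,.24949],[0,-.988,0]),]
D=[
([-1.39961,.31395,.04511,1.30361,-.00005,1.43122],[.17574,-.54704,.24949],(.0016,0,-1),None),
([-1.183,.146,-.161,1.265,0,.968],[.2562,-.4162,.2541],(0,0,-1),(.549,.836,0)),
([-.271,-.241,-.631,.668,.136,-.237],[.4957,-.0152,.2674],(.505,0,-.863),(-.863,-.002,-.505)),
([.046,-.068,-.641,.48,-.021,.035],[.5438,.0992,.2088],(.495,.002,-.869),(-.869,-.004,-.495)),
([.04,.061,-.671,.315,-.021,.034],[.5811,.0976,.1533],(.501,0,-.866),(-.866,-.001,-.501)),
([.354,.161,-.549,.363,-.174,.308],[.5795,.2475,.1533],(.501,0,-.865),(-.865,-.002,-.501)),
([.418,.065,-.489,.534,-.204,.366],[.5429,.266,.2137],(.497,-.001,-.868),(-.868,-.001,-.497)),
([-.079,-.009,-.667,.391,.038,1.505],[.5689,.0459,.1802],(.5,-.001,-.866),(.003,1,0)),
([-.074,.129,-.69,.231,.037,1.506],[.602,.046,.121],(.499,0,-.866),(-.001,1,0)),
([-.083,-.143,-.618,.572,.042,-.016],[.5321,.0478,.2432],(.501,.001,-.865),(-.864,.056,-.5)),
]
rows=[];b=[]
for q,p,tz,_ in D:
    g=q[1]-q[2]; pl=R.from_euler('z',-q[0]).apply(p); tl=R.from_euler('z',-q[0]).apply(tz)
    # cols r0,yo,h,L1,L2,L , e(perp forearm)
    rows+= [[1,0,0,np.sin(q[1]),np.cos(g),tl[0],np.sin(g)],[0,1,0,0,0,tl[1],0],[0,0,1,np.cos(q[1]),-np.sin(g),tl[2],np.cos(g)]]
    b+=list(pl)
A=np.array(rows);b=np.array(b)
if __name__=='__main__':
    lam=1e-3*np.eye(7)
    x=np.linalg.lstsq(np.vstack([A,lam]),np.r_[b,np.zeros(7)],rcond=None)[0]
    print(x.round(4));print(((A@x-b)*1000).round(1).reshape(-1,3).tolist())
    print(np.linalg.svd(A)[1])
    for q,p,tz,tx in D:
        tl=R.from_euler('z',-q[0]).apply(tz);ph=q[1]-q[2]+q[3]
        print('j5 %.3f lateral %.3f  phi %.3f  planephi %.3f'%(q[4],tl[1],ph,np.arctan2(-tl[2],tl[0])))
E
python3 kin.py
```

```text
[0.0661 0.0805 0.1397 0.4374 0.3448 0.3216 0.1157]
[[-4.6, 1.0, 4.5], [11.2, 0.7, 2.7], [-0.6, 5.9, -4.7], [0.1, -0.2, -2.0], [3.0, -0.2, -0.0], [-5.1, -6.6, 2.8], [-9.6, -7.4, 0.2], [2.5, 2.2, -1.0], [5.4, 2.0, 1.0], [-2.5, 2.4, -3.6]]
[6.18008251 4.56207681 3.16255568 0.82665023 0.43094771 0.30192846
 0.17548261]
j5 -0.000 lateral 0.002  phi 1.572  planephi 1.571
j5 0.000 lateral 0.000  phi 1.572  planephi 1.571
j5 0.136 lateral 0.135  phi 1.058  planephi 1.057
j5 -0.021 lateral -0.021  phi 1.053  planephi 1.053
j5 -0.021 lateral -0.020  phi 1.047  planephi 1.047
j5 -0.174 lateral -0.174  phi 1.073  planephi 1.073
j5 -0.204 lateral -0.203  phi 1.088  planephi 1.089
j5 0.038 lateral 0.038  phi 1.049  planephi 1.048
j5 0.037 lateral 0.037  phi 1.050  planephi 1.049
j5 0.042 lateral 0.043  phi 1.047  planephi 1.047
```

```bash
cat >> kin.py <<'E'
rows=[];b2=[]
def model_cols(q,tl):
    g=q[1]-q[2];ph=g+q[3]
    return [[1,0,0,np.sin(q[1]),np.cos(g),tl[0],np.sin(ph),np.cos(ph)],[0,1,0,0,0,tl[1],0,0],[0,0,1,np.cos(q[1]),-np.sin(g),tl[2],np.cos(ph),-np.sin(ph)]]
for q,p,tz,_ in D:
    tl=R.from_euler('z',-q[0]).apply(tz); rows+=model_cols(q,tl)
A=np.array(rows)
lam=1e-4*np.eye(8)
X=np.linalg.lstsq(np.vstack([A,lam]),np.r_[b,np.zeros(8)],rcond=None)[0]
if __name__=='__main__':
    print(X.round(4));print(((A@X-b)*1000).round(1).reshape(-1,3).tolist());print(np.linalg.svd(A)[1])
E
python3 kin.py|tail -12
```

```text
j5 -0.021 lateral -0.021  phi 1.053  planephi 1.053
j5 -0.021 lateral -0.020  phi 1.047  planephi 1.047
j5 -0.174 lateral -0.174  phi 1.073  planephi 1.073
j5 -0.204 lateral -0.203  phi 1.088  planephi 1.089
j5 0.038 lateral 0.038  phi 1.049  planephi 1.048
j5 0.037 lateral 0.037  phi 1.050  planephi 1.049
j5 0.042 lateral 0.043  phi 1.047  planephi 1.047
[-2.000e-04  7.990e-02  3.046e-01  5.700e-01  4.350e-01  2.824e-01
 -2.070e-02  1.999e-01]
[[5.3, 0.3, -0.5], [-5.7, 0.1, 0.7], [1.9, 0.0, -2.7], [-0.6, -0.1, -0.7], [-3.0, -0.1, 1.5], [1.7, -0.4, 0.6], [5.2, -0.1, -0.9], [-2.2, 0.1, 0.2], [-4.7, -0.1, 2.9], [2.1, 0.1, -1.1]]
[6.63310928 4.97792226 3.16258345 0.8919244  0.4993904  0.32136598
 0.221937   0.14666202]
```

```bash
cat >> kin.py <<'E'
def cols9(q,tl):
    g=q[1]-q[2];c=model_cols(q,tl);return [c[0]+[np.sin(g)],c[1]+[0],c[2]+[np.cos(g)]]
A9=np.array([r for q,p,tz,_ in D for r in cols9(q,R.from_euler('z',-q[0]).apply(tz))])
X9=np.linalg.lstsq(np.vstack([A9,1e-4*np.eye(9)]),np.r_[b,np.zeros(9)],rcond=None)[0]
if __name__=='__main__':
    print(X9.round(4));print(((A9@X9-b)*1000).round(1).reshape(-1,3).tolist())
E
python3 kin.py|tail -3
```

```text
0.221937   0.14666202]
[ 0.0013  0.0799  0.2334  0.5188  0.4087  0.2813 -0.001   0.141   0.0556]
[[0.2, 0.3, 0.2], [-0.2, 0.1, -0.2], [0.1, -0.2, -0.2], [-0.1, -0.1, -0.1], [0.0, -0.1, -0.1], [-0.1, -0.2, 0.3], [-0.1, 0.1, 0.2], [0.1, 0.0, -0.3], [0.1, -0.1, -0.1], [0.0, 0.1, 0.3]]
```

```bash
cat > ik.py <<'E'
from kin import *
from scipy.optimize import least_squares
lo=np.array([-2.76,-.86,-1.03,-2.2,-1.47,-3.14]);hi=np.array([2.76,1.69,1.26,2.34,1.5,3.14])
def fk(q):
    ph=q[1]-q[2]+q[3];c5,s5=np.cos(q[4]),np.sin(q[4])
    tl=np.array([c5*np.cos(ph),s5,-c5*np.sin(ph)]);a=np.array([np.sin(ph),0,np.cos(ph)])
    p=np.array(cols9(q,tl))@X9
    xr=-a;yr=np.cross(tl,xr);x=np.cos(q[5])*xr+np.sin(q[5])*yr
    M=np.c_[x,np.cross(tl,x),tl];Z=R.from_euler('z',q[0]).as_matrix()
    return Z@p,Z@M
def ik(p,M,q0=None,tries=12,seed=0):
    rng=np.random.default_rng(seed);best=None
    for k in range(tries):
        s=q0 if (k==0 and q0 is not None) else np.clip(rng.uniform(lo,hi),lo+.05,hi-.05)
        f=lambda q:(lambda P,N:np.r_[(P-p)*5,(R.from_matrix(N.T@M)).as_rotvec()])(*fk(q))
        r=least_squares(f,np.clip(s,lo+.01,hi-.01),bounds=(lo+.003,hi-.003))
        if best is None or r.cost<best.cost:best=r
        if best.cost<1e-9:break
    return best.x,best.cost
def pose(head,al,flip=False,roll=0):
    d=np.array([np.cos(head),np.sin(head),0]);Zu=np.array([0,0,1.])
    t=d*np.cos(al)-Zu*np.sin(al);x=d*np.sin(al)+Zu*np.cos(al)
    if flip:x=-x
    M=np.c_[x,np.cross(t,x),t];return M@R.from_euler('z',roll).as_matrix()
E
python3 - <<'E'
from ik import *
for q,p,tz,tx in D[2:10:3]:
    P,M=fk(q);print((P-p).round(4),M[:,0].round(3),tx,M[:,2].round(3),tz)
C=np.array([.406,-.307])
for hd in range(-180,180,15):
    h=np.radians(hd-.8);al=np.radians(22)
    out=[]
    for roll in(0,90,180,-90):
        M=pose(h,al,roll=np.radians(roll));p=np.r_[C,.05]
        q,c=ik(p,M,tries=8);out.append('%d:%.0e'%(roll,c)+(str(q.round(2).tolist()) if c<1e-6 else ''))
    print(hd,out)
E
```

```text
[-0.     -0.     -0.0003] [-0.863 -0.002 -0.505] (-0.863, -0.002, -0.505) [ 0.505  0.001 -0.863] (0.505, 0, -0.863)
[ 0.     -0.0001  0.0002] [-0.865 -0.001 -0.501] (-0.865, -0.002, -0.501) [ 0.501  0.001 -0.865] (0.501, 0, -0.865)
[-0.     -0.0001 -0.0003] [-0.001  1.    -0.   ] (-0.001, 1, 0) [ 0.499  0.    -0.867] (0.499, 0, -0.866)
-180 ['0:3e-21[-0.54, 1.24, 0.63, 2.1, -0.49, -0.22]', '90:5e-31[-0.54, 1.24, 0.63, 2.1, -0.49, 1.35]', '180:2e-30[-0.54, 1.24, 0.63, 2.1, -0.49, 2.93]', '-90:2e-20[-0.54, 1.24, 0.63, 2.1, -0.49, -1.79]']
-165 ['0:6e-22[-0.47, 1.15, 0.45, 1.94, -0.65, -0.31]', '90:6e-28[-0.47, 1.15, 0.45, 1.94, -0.65, 1.26]', '180:4e-18[-0.47, 1.15, 0.45, 1.94, -0.65, 2.83]', '-90:3e-23[-0.47, 1.15, 0.45, 1.94, -0.65, -1.89]']
-150 ['0:1e-19[-0.4, 1.05, 0.24, 1.75, -0.82, -0.45]', '90:4e-25[-0.4, 1.05, 0.24, 1.75, -0.82, 1.12]', '180:2e-27[-0.4, 1.05, 0.24, 1.75, -0.82, 2.69]', '-90:7e-31[-0.4, 1.05, 0.24, 1.75, -0.82, -2.02]']
-135 ['0:3e-30[-0.34, 0.93, -0.0, 1.47, -0.98, -0.65]', '90:9e-27[-0.34, 0.93, -0.0, 1.47, -0.98, 0.92]', '180:3e-22[-0.34, 0.93, -0.0, 1.47, -
[... 2250 characters left out ...]
, 2.22, 0.16, 1.63]', '180:1e-17[-0.89, 1.31, 0.77, 2.22, 0.16, -3.08]', '-90:3e-20[-0.89, 1.31, 0.77, 2.22, 0.16, -1.51]']
135 ['0:6e-22[-0.8, 1.35, 0.86, 2.27, -0.0, -0.0]', '90:9e-22[-0.8, 1.35, 0.86, 2.27, -0.0, 1.57]', '180:2e-05', '-90:1e-17[-0.8, 1.35, 0.86, 2.27, -0.0, -1.57]']
150 ['0:6e-19[-0.71, 1.35, 0.87, 2.27, -0.16, -0.07]', '90:1e-23[-0.71, 1.35, 0.87, 2.27, -0.16, 1.5]', '180:1e-17[-0.71, 1.35, 0.87, 2.27, -0.16, 3.07]', '-90:4e-18[-0.71, 1.35, 0.87, 2.27, -0.16, -1.64]']
165 ['0:2e-23[-0.63, 1.31, 0.78, 2.21, -0.33, -0.14]', '90:1e-20[-0.63, 1.31, 0.78, 2.21, -0.33, 1.43]', '180:4e-18[-0.63, 1.31, 0.78, 2.21, -0.33, 3.0]', '-90:2e-16[-0.63, 1.31, 0.78, 2.21, -0.33, -1.71]']
```

```bash
cat > plan.py <<'E'
from ik import *
from scipy.spatial.transform import Slerp
def cur():
    s=env.get_state();w,x,y,z=s['orientation'];return s['tcp_pos'],R.from_quat([x,y,z,w]).as_matrix(),s['joint_pos']
def seg(p0,M0,p1,M1,n,q):
    rv=R.from_matrix(M1@M0.T).as_rotvec()
    print('rows',n,'shift',((p1-p0)/n/.04).round(3),'turn',(np.degrees(rv)/n/8).round(3), 'deg/row %.2f'%np.degrees(np.linalg.norm(rv)/n))
    mx=0
    for k in range(1,n+1):
        p=p0+(p1-p0)*k/n;M=R.from_rotvec(rv*k/n).as_matrix()@M0
        q2,c=ik(p,M,q,tries=1)
        dq=abs(q2-q);mx=np.maximum(mx,dq)
        if c>1e-7:print('  IK bad',k,c)
        q=q2
    print('  endq',q.round(2),'maxstep',mx.round(3));return q
E
python3 - <<'E'
from plan import *
import pickle
# dots in tool frame
s,d=pickle.load(open('o10.pkl','rb'))['wrist'];K=d['mtx'];m=d['mount']
obs=[(284,246.5),(283,318.5)]
f=lambda v:np.concatenate([proj({'mtx':K,'camera_from_world':np.linalg.inv(m)},[v[0]+sg*.0185,v[2],v[1]])[0]-o for sg,o in zip((1,-1),obs)])
r=least_squares(f,[0,0,0]);print('dot centre tool x,z,y',r.x,f(r.x))
p,M,q=cur()
h=np.radians(164.2)
p1=np.array([.43,-.29,.27]);M1=pose(h,np.radians(90))
q=seg(p,M,p1,M1,12,q)
p2=np.array([.415,-.308,.15]);M2=pose(h,np.radians(21))
q=seg(p1,M1,p2,M2,12,q)
p3=np.array([.411,-.308,.045])
q=seg(p2,M2,p3,M2,8,q)
E
```

```text
dot centre tool x,z,y [0.00048342 0.00402513 0.00065547] [-4.66561386e-01 -1.87255076e-04  5.04540213e-01  2.02497458e-04]
rows 12 shift [-0.216 -0.704  0.053] turn [ 0.035  0.314 -0.128] deg/row 2.73
  endq [-0.75  0.2  -0.06  1.31  0.   -0.47] maxstep [0.068 0.046 0.062 0.075 0.025 0.047]
rows 12 shift [-0.031 -0.038 -0.25 ] turn [0.196 0.692 0.   ] deg/row 5.75
  IK bad 12 0.0005659325625803249
  endq [-0.62  1.21  0.82  2.34 -0.33 -0.14] maxstep [0.02  0.093 0.083 0.094 0.044 0.033]
rows 8 shift [-0.013  0.    -0.328] turn [0. 0. 0.] deg/row 0.00
  IK bad 1 0.00018932625420633436
  IK bad 2 1.91581045442657e-05
  endq [-0.62  1.35  0.84  2.25 -0.32 -0.13] maxstep [0.001 0.025 0.014 0.018 0.001 0.003]
```

move_arm --commands '[[[-0.216, -0.704, 0.053], [0.035, 0.314, -0.128], -1], [[-0.216, -0.704, 0.053], [0.035, 0.314, -0.128], -1], [[-0.216, -0.704, 0.053], [0.035, 0.314, -0.128], -1], [[-0.216, -0.704, 0.053], [0.035, 0.314, -0.128], -1], [[-0.216, -0.704, 0.053], [0.035, 0.314, -0.128], -1]]'

```text
clock: 13.9
tcp_pos: [0.4891, -0.0941, 0.2512]
orientation: [0.15, 0.074, 0.986, 0.005]
wrist_force: [1.3, 0.1, -1.5]
finger_gap: 0.0103
```

move_arm --commands '[[[-0.216, -0.704, 0.053], [0.035, 0.314, -0.128], -1], [[-0.216, -0.704, 0.053], [0.035, 0.314, -0.128], -1], [[-0.216, -0.704, 0.053], [0.035, 0.314, -0.128], -1], [[-0.216, -0.704, 0.053], [0.035, 0.314, -0.128], -1], [[-0.216, -0.704, 0.053], [0.035, 0.314, -0.128], -1]]'

```text
clock: 14.4
tcp_pos: [0.4461, -0.2352, 0.2616]
orientation: [0.04, 0.12, 0.992, 0.002]
wrist_force: [0.5, 0.9, -1.0]
finger_gap: 0.0102
```

move_arm --commands '[[[-0.216, -0.704, 0.053], [0.035, 0.314, -0.128], -1], [[-0.216, -0.704, 0.053], [0.035, 0.314, -0.128], -1], [[0, 0, 0], [0, 0, 0], -1]]'

```text
clock: 14.7
tcp_pos: [0.4293, -0.2938, 0.2651]
orientation: [-0.003, 0.139, 0.99, 0.001]
wrist_force: [1.1, 0.4, -1.8]
finger_gap: 0.0099
```

```bash
python3 st.py; python3 - <<'E'
from h import *
import pickle
s,d=snap('wrist','w11.png'); pickle.dump((s,d),open('w11.pkl','wb'))
E
```

```text
t 14.7 p [ 0.4293 -0.2938  0.2651] q [-0.753  0.208 -0.057  1.312 -0.003 -0.473] F [ 1.1  0.4 -1.8] T [ 0.06 -0.04 -0.06] gap 0.0099
x [-0.961  0.276  0.007] y [0.276 0.961 0.   ] z [-0.006  0.002 -1.   ]
Fn -2.1 Fu 0.1 Fy 0.4 Tn -0.08 | dn 0.2147 du -0.0763 dy -0.3408 | ang 71.6
```

View pics/w11.png

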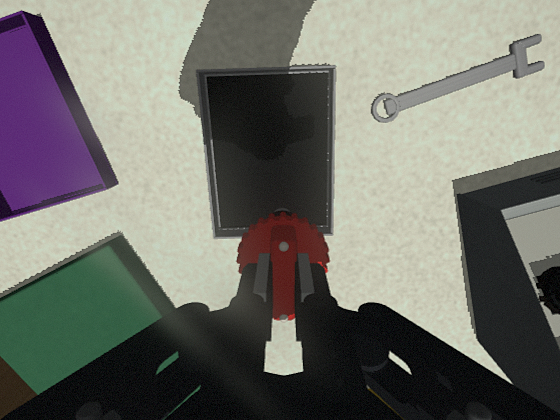

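```bash
python3 - <<'E'
from plan import *
import pickle
e=wristcam(*pickle.load(open('w11.pkl','rb')))
P=np.array([ray(e,uv,.028) for uv in[(198,70),(335,66),(333,236),(214,239)]]);print(P.round(4),P.mean(0))
for i,j in((0,3),(1,2),(0,1),(3,2)):
    v=P[j]-P[i];print(np.linalg.norm(v).round(4),np.degrees(np.arctan2(v[1],v[0])).round(1))
E
```

```text
[[ 0.2979 -0.3473  0.028 ]
 [ 0.3333 -0.2102  0.028 ]
 [ 0.5172 -0.256   0.028 ]
 [ 0.4812 -0.3955  0.028 ]] [ 0.40741956 -0.30221779  0.028     ]
0.1896 -14.7
0.1895 -14.0
0.1416 75.5
0.1441 75.5
```

```bash
python3 - <<'E'
from plan import *
p,M,q=cur();h=np.radians(165.5)
p2=np.array([.416,-.3042,.15]);M2=pose(h,np.radians(32))
q=seg(p,M,p2,M2,10,q)
p3=np.array([.4133,-.3037,.065]);M3=pose(h,np.radians(21))
q=seg(p2,M2,p3,M3,5,q)
q=seg(p3,M3,p3-[0,0,.02],M3,5,q)
E
```

```text
rows 10 shift [-0.033 -0.03  -0.288] turn [0.188 0.696 0.017] deg/row 5.77
  endq [-0.62  1.07  0.68  2.16 -0.31 -0.2 ] maxstep [0.021 0.093 0.08  0.091 0.045 0.032]
rows 5 shift [-0.013  0.003 -0.425] turn [ 0.069  0.266 -0.   ] deg/row 2.20
  endq [-0.61  1.32  0.82  2.26 -0.33 -0.13] maxstep [0.002 0.054 0.039 0.026 0.005 0.014]
rows 5 shift [ 0.   0.  -0.1] turn [0. 0. 0.] deg/row 0.00
  endq [-0.61  1.34  0.83  2.24 -0.33 -0.13] maxstep [0.    0.005 0.001 0.004 0.    0.   ]
```

move_arm --commands '[[[-0.033, -0.03, -0.288], [0.188, 0.696, 0.017], -1], [[-0.033, -0.03, -0.288], [0.188, 0.696, 0.017], -1], [[-0.033, -0.03, -0.288], [0.188, 0.696, 0.017], -1], [[-0.033, -0.03, -0.288], [0.188, 0.696, 0.017], -1], [[-0.033, -0.03, -0.288], [0.188, 0.696, 0.017], -1]]'

```text
clock: 15.25
tcp_pos: [0.4231, -0.2956, 0.2085]
orientation: [-0.251, 0.127, 0.959, 0.032]
wrist_force: [-0.7, -0.9, -1.2]
finger_gap: 0.0101
```

move_arm --commands '[[[-0.033, -0.03, -0.288], [0.188, 0.696, 0.017], -1], [[-0.033, -0.03, -0.288], [0.188, 0.696, 0.017], -1], [[-0.033, -0.03, -0.288], [0.188, 0.696, 0.017], -1], [[-0.033, -0.03, -0.288], [0.188, 0.696, 0.017], -1], [[-0.033, -0.03, -0.288], [0.188, 0.696, 0.017], -1]]'

```text
clock: 15.75
tcp_pos: [0.4165, -0.3016, 0.1504]
orientation: [-0.482, 0.109, 0.867, 0.061]
wrist_force: [0.5, 0.4, -0.5]
finger_gap: 0.0102
```

```bash
python3 st.py; python3 - <<'E'
from plan import *
for n in ['scene','side','wrist']: snap(n,n+'12.png')
p,M,q=cur();h=np.radians(165.5)
p3=np.array([.4133,-.3037,.065]);M3=pose(h,np.radians(21))
q=seg(p,M,p3,M3,5,q)
E
```

```text
t 15.75 p [ 0.4165 -0.3016  0.1504] q [-0.616  1.069  0.675  2.16  -0.308 -0.201] F [ 0.5  0.4 -0.5] T [-0.2  -0.94  0.04] gap 0.0102
x [-0.512  0.13   0.849] y [0.247 0.969 0.001] z [-0.822  0.21  -0.529]
Fn -0.7 Fu 0.2 Fy 0.4 Tn 0.13 | dn 0.1218 du -0.1448 dy -0.3486 | ang 8.4
rows 5 shift [-0.012 -0.014 -0.404] turn [ 0.06   0.26  -0.003] deg/row 2.13
  endq [-0.61  1.32  0.82  2.26 -0.33 -0.13] maxstep [0.002 0.053 0.041 0.027 0.006 0.014]
```

View pics/side12.png

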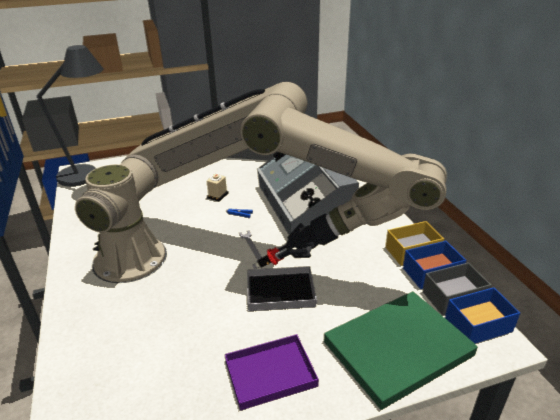

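View pics/wrist12.png

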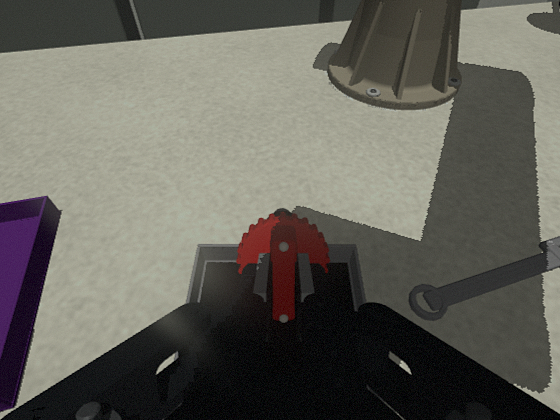

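View pics/scene12.png

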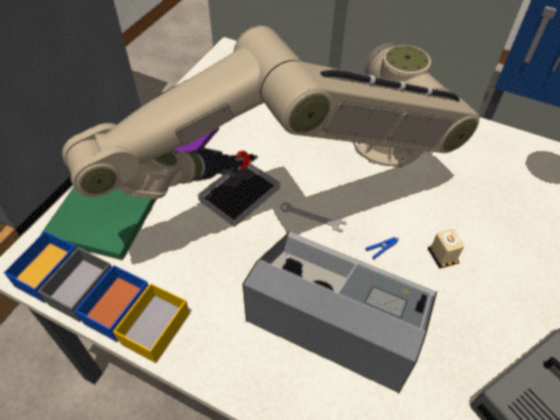

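move_arm --commands '[[[-0.012, -0.014, -0.404], [0.06, 0.26, -0.003], -1], [[-0.012, -0.014, -0.404], [0.06, 0.26, -0.003], -1], [[-0.012, -0.014, -0.404], [0.06, 0.26, -0.003], -1], [[-0.012, -0.014, -0.404], [0.06, 0.26, -0.003], -1], [[-0.012, -0.014, -0.404], [0.06, 0.26, -0.003], -1]]'

```text
clock: 16.4
tcp_pos: [0.4147, -0.3055, 0.0738]
orientation: [-0.556, 0.106, 0.821, 0.068]
wrist_force: [0.2, 0.2, -0.9]
finger_gap: 0.0099
```

```bash
python3 st.py; python3 - <<'E'
from h import *
for n in ['scene','side','wrist']: snap(n,n+'13.png')
a=cv2.imread('pics/scene13.png');cv2.imwrite('pics/scene13c.png',cv2.resize(a[110:250,140:320],(771,600),interpolation=cv2.INTER_CUBIC))
a=cv2.imread('pics/side13.png');cv2.imwrite('pics/side13c.png',cv2.resize(a[200:330,220:390],(784,600),interpolation=cv2.INTER_CUBIC))
E
```

```text
t 16.4 p [ 0.4147 -0.3055  0.0738] q [-0.611  1.297  0.818  2.258 -0.334 -0.133] F [ 0.2  0.2 -0.9] T [-0.27 -0.99 -0.01] gap 0.0099
x [-0.359  0.099  0.928] y [ 0.25   0.968 -0.006] z [-0.899  0.23  -0.372]
Fn -0.8 Fu -0.2 Fy 0.2 Tn 0.12 | dn 0.0564 du -0.1846 dy -0.3525 | ang -57.2
```

View pics/side13c.png

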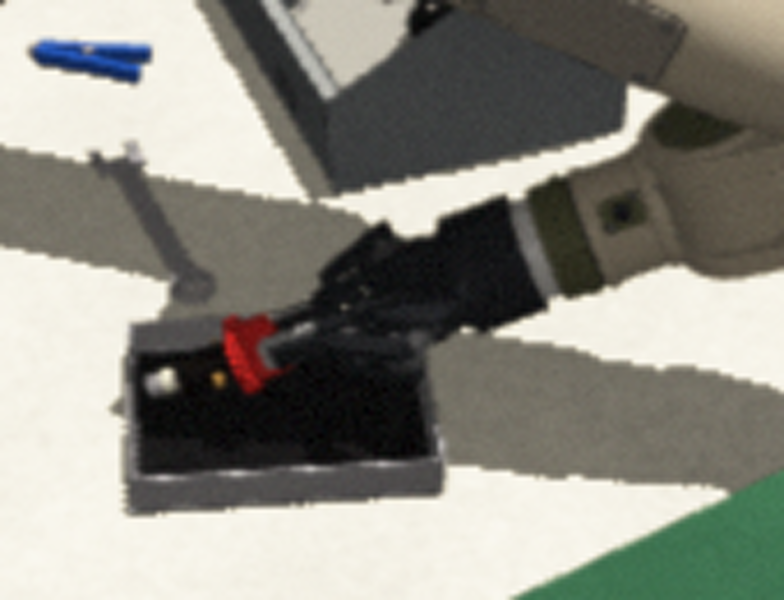

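View pics/scene13c.png

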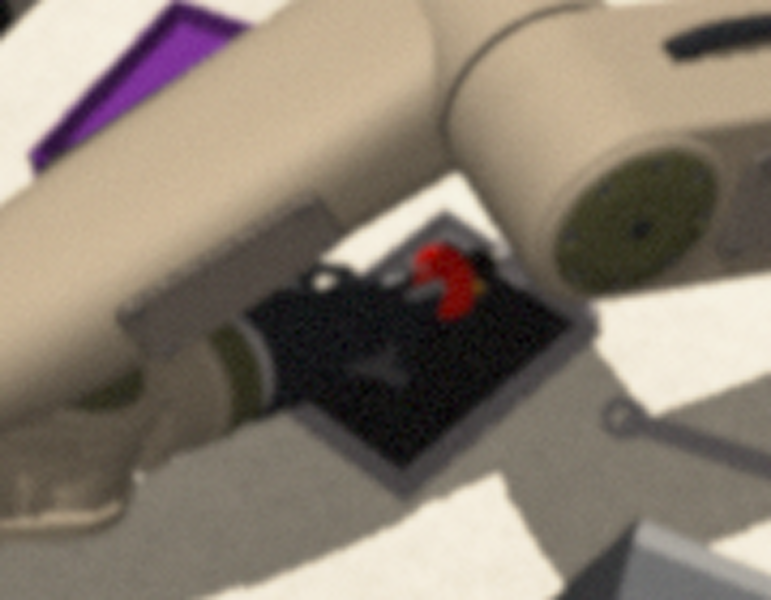

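move_arm --commands '[[[-0.01, 0.02, -0.15], [0, 0.02, 0], -1], [[-0.01, 0.02, -0.15], [0, 0.02, 0], -1], [[0, 0, 0], [0, 0, 0], -1]]'

```text
clock: 16.85
tcp_pos: [0.4129, -0.3034, 0.0593]
orientation: [-0.561, 0.106, 0.818, 0.069]
wrist_force: [0.7, -0.8, -1.1]
finger_gap: 0.0098
```

```bash
python3 st.py
```

```text
t 16.85 p [ 0.4129 -0.3034  0.0593] q [-0.61   1.317  0.814  2.246 -0.334 -0.129] F [ 0.7 -0.8 -1.1] T [-0.27 -1.06  0.01] gap 0.0098
x [-0.349  0.095  0.932] y [ 0.25   0.968 -0.005] z [-0.903  0.231 -0.361]
Fn -1.3 Fu 0.1 Fy -0.8 Tn 0.14 | dn 0.0447 du -0.1935 dy -0.3504 | ang -59.9
```

move_arm --commands '[[[0, 0, -0.13], [0, 0, 0], -1], [[0, 0, -0.13], [0, 0, 0], -1], [[0, 0, 0], [0, 0, 0], -1]]'

```text
clock: 17.15
tcp_pos: [0.4124, -0.3033, 0.0474]
orientation: [-0.562, 0.105, 0.817, 0.07]
wrist_force: [-1.1, 0.2, -1.7]
finger_gap: 0.0102
```

```bash
python3 st.py
```

```text
t 17.15 p [ 0.4124 -0.3033  0.0474] q [-0.61   1.333  0.817  2.236 -0.334 -0.129] F [-1.1  0.2 -1.7] T [-0.24 -0.96  0.04] gap 0.0102
x [-0.346  0.094  0.934] y [ 0.25   0.968 -0.004] z [-0.904  0.232 -0.358]
Fn -0.9 Fu -1.8 Fy 0.2 Tn 0.15 | dn 0.0346 du -0.1998 dy -0.3503 | ang -60.7
```

move_arm --commands '[[[0, 0, -0.05], [0, 0, 0], -1], [[0, 0, 0], [0, 0, 0], -1]]'

```text
clock: 17.35
tcp_pos: [0.4126, -0.3034, 0.046]
orientation: [-0.562, 0.105, 0.818, 0.07]
wrist_force: [-0.4, 0.4, -1.0]
finger_gap: 0.0098
```

move_arm --commands '[[[0, 0, -0.05], [0, 0, 0], -1], [[0, 0, 0], [0, 0, 0], -1]]'

```text
clock: 17.55
tcp_pos: [0.4126, -0.3034, 0.044]
orientation: [-0.562, 0.105, 0.818, 0.069]
wrist_force: [0.1, -0.1, -1.1]
finger_gap: 0.0094
```

```bash
python3 st.py
```

```text
t 17.55 p [ 0.4126 -0.3034  0.044 ] q [-0.61   1.337  0.818  2.233 -0.334 -0.129] F [ 0.1 -0.1 -1.1] T [-0.25 -1.01 -0.01] gap 0.0094
x [-0.347  0.094  0.933] y [ 0.25   0.968 -0.005] z [-0.904  0.232 -0.359]
Fn -1.0 Fu -0.4 Fy -0.1 Tn 0.12 | dn 0.0316 du -0.2013 dy -0.3504 | ang -60.5
```

move_arm --commands '[[[0, 0, -0.04], [0, 0, 0], -1], [[0, 0, 0], [0, 0, 0], -1]]'

```text
clock: 17.75
tcp_pos: [0.4126, -0.3034, 0.0425]
orientation: [-0.562, 0.105, 0.818, 0.069]
wrist_force: [0.4, -0.6, -0.4]
finger_gap: 0.0098
```

```bash
python3 st.py; python3 - <<'E'
from h import *
for n in ['side']: snap(n,n+'14.png')
a=cv2.imread('pics/side14.png');cv2.imwrite('pics/side14c.png',cv2.resize(a[230:330,230:350],(720,600),interpolation=cv2.INTER_CUBIC))
E
```

```text
t 17.75 p [ 0.4126 -0.3034  0.0425] q [-0.61   1.339  0.819  2.231 -0.334 -0.129] F [ 0.4 -0.6 -0.4] T [-0.24 -1.04 -0.01] gap 0.0098
x [-0.347  0.094  0.933] y [ 0.25   0.968 -0.005] z [-0.904  0.232 -0.359]
Fn -0.5 Fu 0.2 Fy -0.6 Tn 0.11 | dn 0.0303 du -0.2021 dy -0.3504 | ang -60.5
```

View pics/side14c.png

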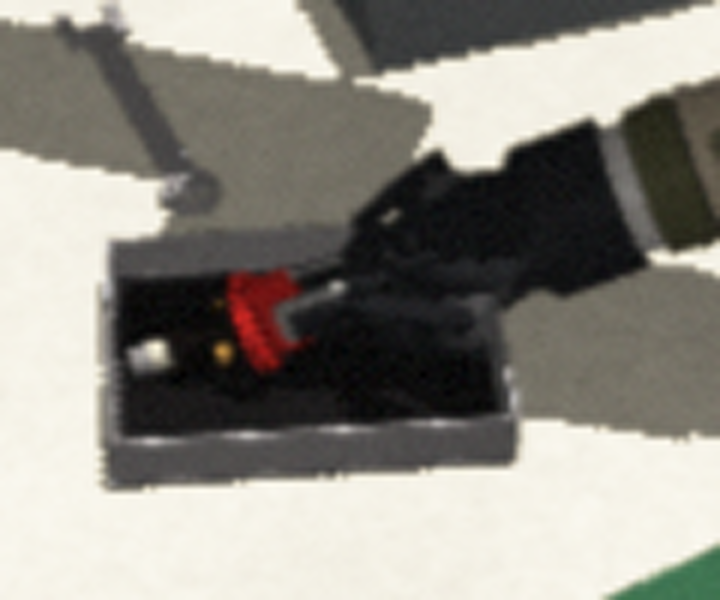

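move_arm --commands '[[[0, 0, -0.03], [0, 0, 0], -1], [[0, 0, 0], [0, 0, 0], -1]]'

```text
clock: 18.0
tcp_pos: [0.4126, -0.3034, 0.0418]
orientation: [-0.562, 0.105, 0.818, 0.069]
wrist_force: [1.8, 0.4, 0.5]
finger_gap: 0.0103
```

```bash
python3 st.py|tail -1
```

```text
Fn -0.5 Fu 1.8 Fy 0.4 Tn 0.09 | dn 0.0297 du -0.2025 dy -0.3504 | ang -60.6
```

move_arm --commands '[[[0, 0, -0.03], [0, 0, 0], -1], [[0, 0, 0], [0, 0, 0], -1]]'

```text
clock: 18.2
tcp_pos: [0.4126, -0.3034, 0.041]
orientation: [-0.562, 0.105, 0.817, 0.069]
wrist_force: [1.4, -0.3, 3.8]
finger_gap: 0.01
```

```bash
python3 st.py
```

```text
t 18.2 p [ 0.4126 -0.3034  0.041 ] q [-0.61   1.341  0.82   2.23  -0.334 -0.129] F [ 1.4 -0.3  3.8] T [-0.05 -0.11  0.03] gap 0.01
x [-0.346  0.094  0.933] y [ 0.25   0.968 -0.005] z [-0.904  0.232 -0.359]
Fn 2.6 Fu 3.1 Fy -0.3 Tn 0.05 | dn 0.0290 du -0.2029 dy -0.3504 | ang -60.7
```

move_arm --commands '[[[0, 0, 0], [0, 0, 0], -1], [[0, 0, -0.03], [0, 0, 0], -1], [[0, 0, -0.02], [0, 0, 0], -1]]' --newtons 20

```text
clock: 18.5
tcp_pos: [0.4127, -0.3034, 0.0398]
orientation: [-0.562, 0.105, 0.817, 0.069]
wrist_force: [6.3, -0.8, 8.4]
finger_gap: 0.0099
```

```bash
python3 st.py; python3 -c "
from h import *
snap('wrist','w15.png')"
```

```text
t 18.5 p [ 0.4127 -0.3034  0.0398] q [-0.61   1.343  0.821  2.23  -0.335 -0.129] F [ 6.3 -0.8  8.4] T [ 0.29  0.88 -0.01] gap 0.0099
x [-0.346  0.094  0.934] y [ 0.25   0.968 -0.005] z [-0.904  0.231 -0.359]
Fn 4.1 Fu 9.7 Fy -0.8 Tn -0.15 | dn 0.0279 du -0.2034 dy -0.3504 | ang -60.7
```

View pics/w15.png

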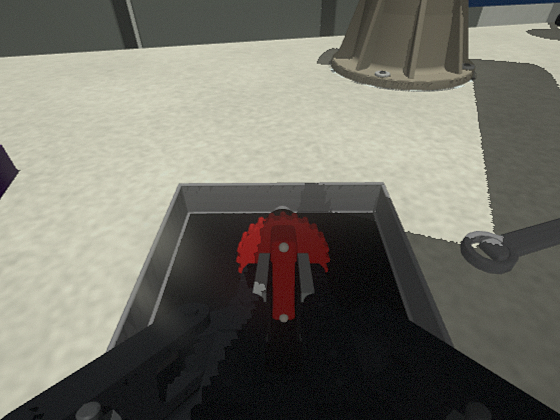

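move_arm --commands '[[[0, 0, 0.02], [0, 0, 0], -1], [[0, 0, 0], [0, 0, 0], -0.74], [[0, 0, 0], [0, 0, 0], -0.72], [[0, 0, 0], [0, 0, 0], -0.7], [[0, 0, 0], [0, 0, 0], -0.66]]'

```text
clock: 19.05
tcp_pos: [0.4126, -0.3033, 0.0385]
orientation: [-0.562, 0.105, 0.818, 0.07]
wrist_force: [0.8, -0.1, -0.0]
finger_gap: 0.0144
```

```bash
python3 st.py; python3 -c "
from h import *
snap('wrist','w16.png')"
```

```text
t 19.05 p [ 0.4126 -0.3033  0.0385] q [-0.61   1.344  0.819  2.227 -0.334 -0.129] F [ 0.8 -0.1 -0. ] T [-0.18 -0.81  0.03] gap 0.0144
x [-0.347  0.094  0.933] y [ 0.251  0.968 -0.005] z [-0.904  0.232 -0.359]
Fn -0.4 Fu 0.6 Fy -0.1 Tn 0.12 | dn 0.0269 du -0.2042 dy -0.3503 | ang -60.5
```

View pics/w16.png

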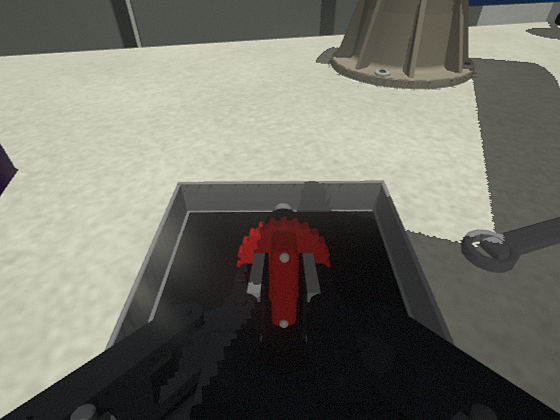

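move_arm --commands '[[[0, 0, 0], [0, 0, 0], -0.4], [[0, 0, 0], [0, 0, 0], -0.4], [[0, 0, 0], [0, 0, 0], -0.4], [[0.2, -0.05, 0.08], [0, 0, 0], -0.4], [[0.3, -0.08, 0.12], [0, 0, 0], -0.4]]'

```text
clock: 19.6
tcp_pos: [0.4325, -0.3087, 0.0476]
orientation: [-0.562, 0.105, 0.817, 0.07]
wrist_force: [0.6, -0.1, -0.5]
finger_gap: 0.0252
```

move_arm --commands '[[[0.4, -0.1, 0.18], [0, 0, 0], -0.4], [[0.4, -0.1, 0.3], [0, 0, 0], -0.4], [[0.3, -0.08, 0.5], [0, 0, 0], -0.4], [[0.1, 0, 0.6], [0, -0.5, 0], -0.4], [[0, 0, 0.6], [0, -0.7, 0], -0.4]]'

```text
clock: 20.1
tcp_pos: [0.4446, -0.3012, 0.1257]
orientation: [-0.479, 0.097, 0.87, 0.073]
wrist_force: [1.4, -0.4, 0.2]
finger_gap: 0.0256
```

```bash
python3 st.py; python3 - <<'E'
from h import *
for n in ['scene','side','wrist']: snap(n,n+'17.png')
a=cv2.imread('pics/side17.png');cv2.imwrite('pics/side17c.png',cv2.resize(a[140:330,210:380],(537,600),interpolation=cv2.INTER_CUBIC))
E
```

```text
t 20.1 p [ 0.4446 -0.3012  0.1257] q [-0.598  1.158  0.809  2.206 -0.283 -0.224] F [ 1.4 -0.4  0.2] T [-0.22 -0.76  0.02] gap 0.0256
x [-0.523  0.098  0.846] y [0.238 0.971 0.034] z [-0.818  0.219 -0.531]
Fn -0.5 Fu 1.3 Fy -0.4 Tn 0.12 | dn 0.0864 du -0.1328 dy -0.3482 | ang 17.0
```

View pics/side17c.png

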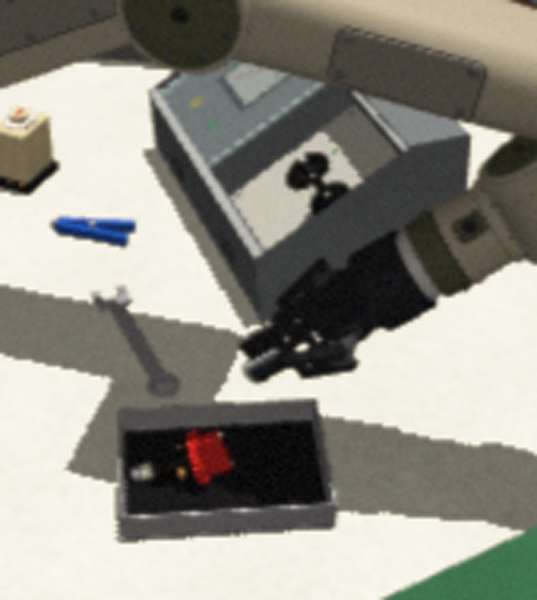

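View pics/wrist17.png

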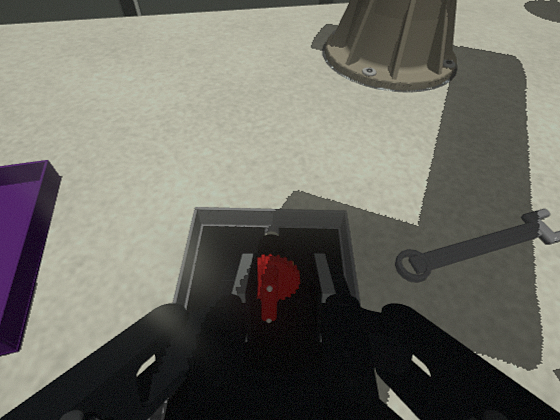

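View pics/scene17.png

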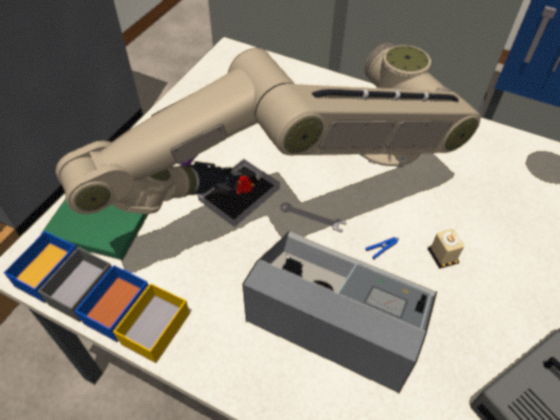

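move_arm --commands '[[[0, 0, 0.6], [0, -0.7, 0], -0.4], [[0, 0, 0.6], [0, -0.7, 0], -0.4], [[0, 0, 0.6], [0, -0.7, 0], -0.4], [[0, 0, 0.3], [0, -0.7, 0], -0.4], [[0, 0, 0], [0, 0, 0], -0.4]]'

```text
clock: 20.75
tcp_pos: [0.4442, -0.3028, 0.2152]
orientation: [-0.297, 0.083, 0.947, 0.088]
wrist_force: [-0.5, 0.2, 0.2]
finger_gap: 0.0259
```

move_arm --commands '[[[0, 0, 0], [0, 0, 0], -0.4], [[0, 0, 0], [0, 0, 0], -0.4], [[0, 0, 0], [0, 0, 0], -0.4], [[0, 0, 0], [0, 0, 0], -0.4], [[0, 0, 0], [0, 0, 0], -0.4]]'

```text
clock: 21.25
tcp_pos: [0.4447, -0.3021, 0.2092]
orientation: [-0.302, 0.082, 0.946, 0.091]
wrist_force: [-0.3, 0.8, 0.1]
finger_gap: 0.0256
```

```bash
python3 st.py; python3 - <<'E'
from h import *
for n in ['scene','wrist']: snap(n,n+'18.png')
a=cv2.imread('pics/scene18.png');cv2.imwrite('pics/scene18c.png',cv2.resize(a[150:390,180:450],(675,600),interpolation=cv2.INTER_CUBIC))
E
```

```text
t 21.25 p [ 0.4447 -0.3021  0.2092] q [-0.659  0.793  0.541  1.941 -0.167 -0.433] F [-0.3  0.8  0.1] T [-0.17 -0.53  0.02] gap 0.0256
x [-0.805  0.1    0.585] y [0.209 0.97  0.122] z [-0.556  0.221 -0.802]
Fn 0.2 Fu -0.2 Fy 0.8 Tn 0.11 | dn 0.1586 du -0.0909 dy -0.3491 | ang 76.1
```

View pics/scene18c.png

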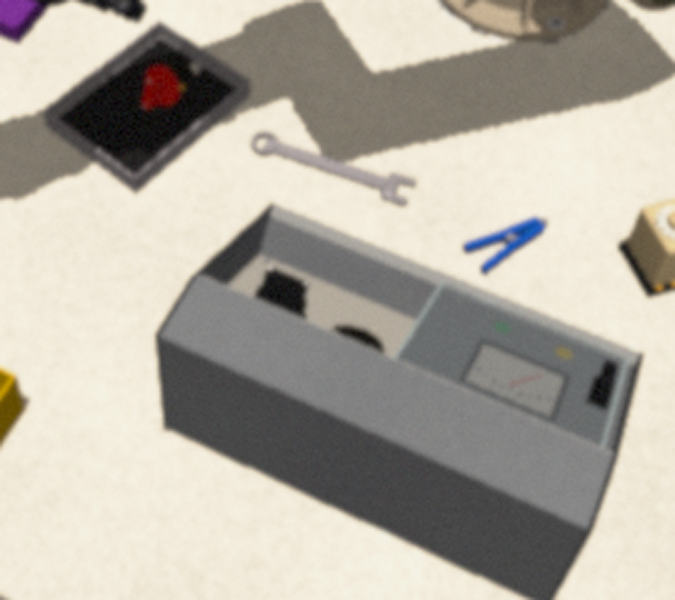

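View pics/wrist18.png

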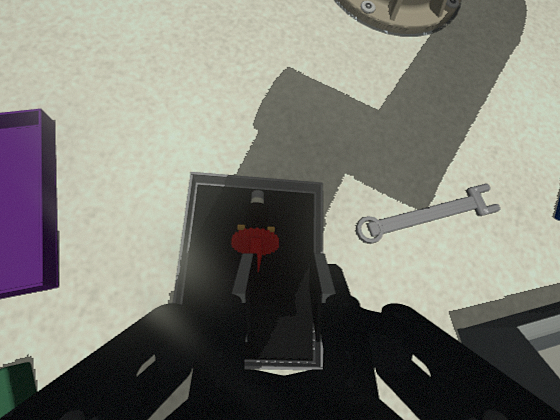

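The scene view (2.5× crop) shows the red carrier on its side in the steel tray at about (163,88). The guard is fully left with its pull at (605,380), the left bezel is empty at (360,337), and the black carrier is in place at (283,290). The wrist view shows the carrier clear of the fingers.

```bash
python3 -c "
from h import *
print(job.hand_in())"
```

```text
the job is handed in; nothing more can be done
None
```

The job is done and handed in at about 21 s of the 64 s allowed; the hand-in gave no verdict.

- **Guard:** I gripped the pull and slid the guard left 166 mm until it met its stop, where the resistance rose to about 12 N. I left it open there.
- **Red carrier:** I pressed it in until the cap met the bezel. The press peaked at about 29 N, so I eased off to about 20 N. Still pressed in, it turned anticlockwise to about 86°, where the resisting torque rose to 0.5 N m at the stop. It then drew straight out with only a few newtons and did not bind.
- **Laying down:** I set the fuse end on the tray's rubber floor until about 5 N showed, then opened the fingers slowly. The cap settled the last few millimetres by itself, by my estimate under 6 mm, because the gripper body could not tilt any lower over the tray wall.

**Last checks:** In the final pictures the carrier lies on its side inside the steel tray, clear of the fingers. The guard is fully left, the left holder is empty and the black carrier looks untouched. The spanner, clip and relay are in their starting places. Between the two last looks, about a second apart, the carrier rolled a little in the tray: its bar now points a different way. I saw no other disagreement.

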